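# Unload the drilled block from the inclined drill jig

### The arm

A 6-joint arm with a two-finger parallel gripper is mounted at the origin on the work surface. World frame = base frame: x ahead of the robot, y to its left, z up, the work surface at z = 0. Lengths are in m, angles in degrees, forces in N, time in s.
With the tool pointing down it reaches from about 0.4 to 0.825 m from the base axis. Payload 7 kg.
Tool frame: the origin (TCP) lies midway between the tips of the shut fingers; the grasp point (between the pads) lies 19 mm behind it; z points along the fingers, y is the direction in which the jaws open and shut (so a half turn about z gives the same grasp; the last joint's range is limited). The gripper opens to 88 mm and grips with 3 to 60 N. Pads are 19 mm wide; open, the fingers measure 130 mm over their backs; the gripper's body (78 mm by 193 mm) begins 47 mm behind the grasp point.
Start: joints at [16.507, 20.546, 0.682, 0, -70.136, -16.507], TCP at [0.675, -0, 0.227] pointing down, gripper open.
Joint ranges: [-176.03, 176.03], [-82.01, 121.73], [-58.28, 71.71], [-173.87, 95.51], [-174.79, -0.11], [-173.66, 173.66]. Speed limits (degrees/s): [136.94, 136.94, 172.46, 180, 180, 180].

### API

Orientations are given as [roll, pitch, yaw] about the fixed x, y, z axes, in that order (R = Rz(yaw) Ry(pitch) Rx(roll)).
In Python, from plant import get_state, capture, get_calibration, close_job, boxes_of, cut_out gives the robot as it stands.
- The arm moves only by the tool apply_moves, never from a script. Its argument "commands" is a list of rows, each an object with "grip": the closure, from 0 (fully open) to 1 (shut); "slide": the shift along the tool's x, y, z in m, a list of three; "roll": the turn about the tool's z in degrees. In form: [{"grip": grip, "slide": [x, y, z], "roll": roll}, ...]. A call has 1 to 5 rows; each row is the pose to reach, as a shift and turn from the pose commanded when the call began, along the tool's axes at that moment; what a row does not reach only later rows make up. A row lasts 1/8 s, in which the tool goes at most 62.5 mm and 10.7 degrees, less where a joint would pass 70% of its speed; a pose out of reach is approached as far as the arm can. A call with a gripper value outside its range is refused whole. The fingers move at their own pace and stop on an object; "grip_force" is the grip in N (left out, the last holds). Time passes only in rows, so rows that repeat a pose let the fingers close. It gives the time, the measured TCP pose, the force and the opening at its end, in the units of the state.
- get_state(): the state, without advancing time (a new reading comes with each control period).
- capture(name): name is "scene" or "side" or "wrist"; returns (picture, depth): 420x560x3 uint8, red, green, blue; 420x560 float32, m along the optical axis (not along the pixel's ray), 0 where there is no reading.
- get_calibration(name): a dict with "mtx" (3x3 intrinsics, pixels), "R" (3x3) and "t" (3): a world point X has camera coordinates R X + t. Camera axes: x right, y down, z forward; pixel columns grow to the right and rows downward; lengths in m; the calibration is good to about 2 mm. A picture is of the moment at which its call begins: read the wrist's pose just before it. get_calibration takes no time and is no camera call; for the wrist camera it gives the pose at the moment of the call.
- close_job(): hands the job in, once; it reports no verdict.
Trained networks look in the newest picture that a camera, given by its name, has taken for a name from the list of things; names that differ only in an ending like _2 or _b are one class to them, and where a whole thing is asked for, a point or a joint stands for the part that bears it (a point fixed in the world has none). Each returns a list of dicts, best first, with "score" (0 to 1); they miss things now and then, are a little off and sometimes report something else, mostly with a low value. They report only what shows in the picture. A call takes as long as a camera call. They do not tell look-alikes from the thing itself.
- boxes_of(name, camera): "position" ([x, y, z] in m, in the coordinates of the camera as it stood for that picture, good to about 4 mm: the middle of the surface that is visible of it).
- cut_out(name, camera): "mask" (420x560 bool, what is visible of it).
The state is a dict: "time_s": time; "joints": joint angles; "qd": joint speeds; "joint_torque": joint torques, N m; "tcp_pos": TCP position; "eef_rot": TCP orientation; "contact_force": force on the tool from outside, world axes, zero at the start; "moment": the same for the moment, N m; "gripper_width": finger opening in m.
Only numpy, scipy, OpenCV 4.12 (cv2) and the standard library are available. Lean on these libraries where they do the work, as an engineer would, in place of code of your own. Each camera call takes 0.05 s, during which the arm holds its last target.

### The job

The block in the inclined drill jig has been drilled: swing the red hold-down bar up past its spring's over-centre point so that it stays open, slide the block out endways from under the bush plate, and lay it flat in the green tray of good blocks, hole side up, beside the one already there. Set it down, do not drop it, leave the bar open for the next blank, and do not disturb the other blocks, the tin or the jar.

Things in the scene. Friction and masses are not known exactly. Their poses are not given: they have to be found in the camera images.
- fixture: Green cast drill jig, fixed, foot 205 x 190 mm. Origin: centre of its underside; x level towards its high side, y along the nest, z up. Its steel bed, 180 x 170 mm, slopes 30 degrees, rising towards +x: a point s up the slope from the bed's middle and h square off the bed lies at x = 0.866 s - 0.5 h, z = 95 mm + 0.5 s + 0.866 h. Sizes on the jig are given as s, h, y in mm.
- nest (a point): Middle line of the nest on the bed: s -15, h 0, y 0 (under the middle of a block lying at y 0). The block's lower long side rests on a fence 8 mm high and 8 mm thick (s -40 to -32) along the bed; an end stop stands at y 72. The -y end is open: the block comes out towards -y.
- plate_edge (a point): Top edge of the steel bush plate on its open side: s -15, h 41, y 32. The plate bridges the block's +y end: y 32 to 76, s -58 to 25, underside h 31, its brass drill bush standing up to h 60. The block is clear of it once its +y end has passed this edge towards -y.
- hold_bar (a joint): Angle (rad) of the red hold-down bar: 0 clamped on the block, grows as it lifts, stop at 1.83 (105 degrees). A spring holds it down (some 5 N at the handle to lift it) up to the over-centre point at about 1.3; let go well beyond that, it swings on by itself to the stop and stays; short of it, it snaps shut. The coil spring runs beside the bar at y -42, s 30 to 88.
- handle (a point): Middle of the bar's black T-handle: a round grip 16 mm in diameter and 116 mm long, parallel to the jig's y, 172 mm from the hinge axis. Closed it lies at s -102, h 46, y -10. The bar, 22 mm wide and 10 mm thick, meets it in the middle; 47 mm of grip is free at each side of the bar. It is fast to the bar and turns with it.
- bar_hinge (a point): On the bar's hinge axis (along the jig's y), at s 70, h 46, y -10, in a clevis at s 60 to 84, y -32 to 12, h up to 56. Closed, the bar lies parallel to the bed, pointing down the slope, its rubber foot on the block at y -10; as the angle grows, the handle rises in an arc towards the jig's +x. Fully open it leans 15 degrees from square to the bed, away from the nest.
- part: The drilled aluminium block to unload: 34 (x) x 140 (y) x 28 (z) mm, about 0.36 kg, two dark holes in its top. Origin: centre of its underside; z out of the top. It starts on the bed along the jig's y, tilted 30 degrees with it (its x up the slope), within 12 mm of y 0, its +y end under the bush plate with 3 mm to spare.
- good_tray: Green shallow sheet tray for good blocks, fixed, 140 (x) x 200 (y) x 14 mm high, walls 4 mm, inner floor 4 mm above the bench. Origin: centre of its underside. A finished block lies in its +x half, the -x half is empty. Green and red tray may change places.
- reject_tray: Red tray of the same shape and size, fixed, for rejects; not to be used.
- good_block: Finished block already in the green tray, same shape and axes as the block in the jig, lying along the tray's y about 37 mm to +x of its middle.
- reject_block: Rejected block in the red tray, same shape and axes.
- tin: Tin of cutting paste with a yellow label, standing, 68 mm in diameter, 55 mm high, origin under its centre. Tin and jar may change places: one stands between the jig and the trays, the other beyond the jig on the robot's left.
- jar: Jar with a red cap, standing, 64 mm in diameter, 65 mm high, origin under its centre.
Mind the look-alikes: they are no part of the job. What is shaped like the part but brown, purple or turquoise is not meant.

How it is judged:
By the outcome, as a careful person would: the job done as asked, in the order asked, and still so for the second after the job is handed in, with the robot touching nothing.
It also fails if it takes over 54 s, if anything falls off the work surface, if the arm or the gripper's body presses on something with over 40 N, if the wrist force passes 120 N, or if a joint passes its speed limit or range.

## Working session

There is one attempt and no reset: what is moved stays moved. The work goes in short steps, Python scripts to look and compute and a tool call to move; the robot and the scene stay as the last step left them, time stands still between calls to the robot, and variables do not carry over. Pictures are saved under pics/ and viewed, and the job is handed in when it is done.

Besides the shell and the picture viewer there is one more tool, called after "Call:" as name(argument=value, ...) on one line, values as JSON. apply_moves: Moves the arm, as the interface text tells. Its arguments: {"type":"object","properties":{"commands":{"type":"array"},"grip_force":{"type":"number"}},"required":["commands"]}

```bash
ls; mkdir -p pics
python3 - <<'E'
from plant import *
import cv2
print(get_state())
for n in ["scene","side","wrist"]:
    p,d=capture(n); cv2.imwrite(f"pics/{n}0.png",p[:,:,::-1])
    c=get_calibration(n); print(n,c["mtx"][0][0],(-c["R"].T@c["t"]).round(3), c["R"].round(2).tolist())
E
```

```text
pics
{'time_s': 0.0, 'joints': array([ 1.65055343e+01,  2.05910763e+01,  6.33720827e-01, -2.03443159e-02,
       -7.01346672e+01, -1.65071579e+01]), 'qd': array([-0.04673308, -0.0130021 , -0.01474617, -0.04015052, -0.0009449 ,
       -0.01251126]), 'joint_torque': array([-8.00930356e-04, -5.82726967e+01,  2.93058443e+01,  6.99745238e+00,
        6.93249181e-03, -2.06530804e-04]), 'tcp_pos': array([ 6.74515845e-01, -4.00751298e-05,  2.25625620e-01]), 'eef_rot': array([ 1.79906336e+02, -7.81276491e-03, -9.00085458e+01]), 'contact_force': array([ 0.36180968, -0.03181065, -0.66186719]), 'moment': array([ 0.00424876, -0.07483862,  0.00937087]), 'gripper_width': 0.08751456452756702}
scene 407.61924465941587 [ 0.768 -0.451  0.909] [[0.88, 0.47, 0.01], [0.39, -0.72, -0.57], [-0.26, 0.51, -0.82]]
side 495.4815165594806 [-0.116 -0.809  0.723] [[0.81, -0.59, 0.03], [-0.26, -0.4, -0.88], [0.53, 0.7, -0.48]]
wrist 293.4325255041705 [ 0.675 -0.077  0.384] [[-1.0, 0.0, 0.0], [0.0, 0.96, 0.29], [-0.0, 0.29, -0.96]]
```

View pics/scene0.png

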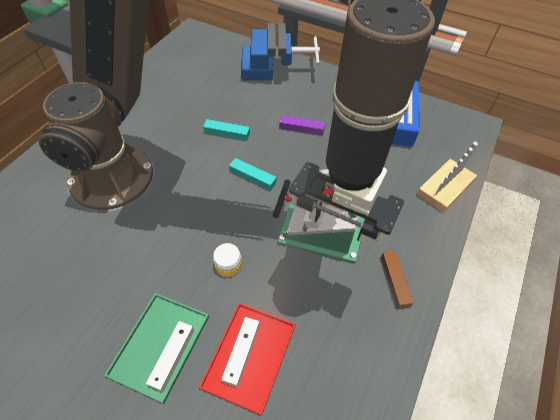

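View pics/side0.png

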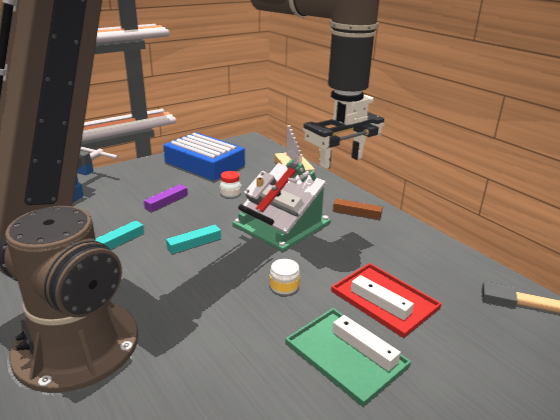

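View pics/wrist0.png

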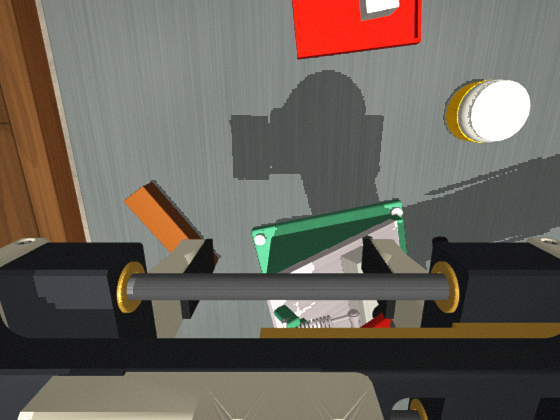

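The scene picture shows the jig at about (325,225) under the gripper, the green tray at (158,345), the red tray at (250,355), and the tin at (228,260). In the side picture the black handle is at (257,215), the block in the jig at (290,200), and the jar at (231,183).

```bash
cat > h.py <<'E'
import numpy as np, cv2
from plant import *
def wp(cam,P):
    c=get_calibration(cam); return np.asarray(c["R"]).T@(np.asarray(P)-np.asarray(c["t"]))
def cloud(cam,d,mask=None,cal=None):
    c=cal or get_calibration(cam); K=np.asarray(c["mtx"])
    m=d>0
    if mask is not None: m&=mask
    v,u=np.nonzero(m); z=d[v,u]
    P=np.c_[(u-K[0,2])/K[0,0]*z,(v-K[1,2])/K[1,1]*z,z]
    return (P-np.asarray(c["t"]))@np.asarray(c["R"]), u, v
def proj(cam,X,cal=None):
    c=cal or get_calibration(cam); K=np.asarray(c["mtx"])
    Y=np.asarray(X)@np.asarray(c["R"]).T+np.asarray(c["t"]); p=Y@K.T
    return p[:,:2]/p[:,2:]
E
python3 - <<'E'
from h import *
S={}
for cam in ["scene","side"]:
    p,d=capture(cam); np.save(f"d_{cam}.npy",d); cv2.imwrite(f"pics/{cam}1.png",p[:,:,::-1])
    for n in ["fixture","part","handle","good_tray","good_block","reject_tray","tin","jar"]:
        for r in boxes_of(n,cam)[:4]: print(cam,n,round(r["score"],2),wp(cam,r["position"]).round(3),proj(cam,[wp(cam,r["position"])]).round().tolist())
    for n in ["fixture","part","handle","good_tray","good_block"]:
        for i,r in enumerate(cut_out(n,cam)[:1]): np.save(f"m_{cam}_{n}.npy",r["mask"])
E
```

```text
scene fixture 0.95 [0.618 0.07  0.063] [[319.0, 234.0]]
scene part 0.78 [0.827 0.064 0.028] [[396.0, 279.0]]
scene part 0.75 [0.597 0.064 0.102] [[311.0, 223.0]]
scene part 0.66 [0.366 0.184 0.031] [[253.0, 174.0]]
scene part 0.6 [0.205 0.307 0.033] [[228.0, 127.0]]
scene handle 0.63 [0.497 0.107 0.094] [[282.0, 197.0]]
scene good_tray 0.77 [ 0.404 -0.331  0.008] [[151.0, 344.0]]
scene good_block 0.92 [ 0.463 -0.338  0.036] [[169.0, 356.0]]
scene good_block 0.7 [0.5   0.109 0.09 ] [[284.0, 198.0]]
scene reject_tray 0.91 [ 0.622 -0.261  0.005] [[254.0, 364.0]]
scene tin 0.63 [ 0.453 -0.089  0.054] [[227.0, 258.0]]
side fixture 0.88 [0.57  0.109 0.081] [[279.0, 208.0]]
side part 0.95 [0.353 0.179 0.026] [[194.0, 238.0]]
side part 0.74 [0.583 0.093 0.11 ] [[287.0, 199.0]]
side part 0.71 [0.821 0.069 0.024] [[357.0, 207.0]]
side part 0.67 [0.387 0.433 0.027] [[165.0, 196.0]]
side handle 0.68 [0.544 0.117 0.112] [[270.0, 199.0]]
side good_tray 0.94 [ 0.399 -0.331  0.005] [[341.0, 360.0]]
side good_block 0.83 [ 0.449 -0.339  0.033] [[364.0, 341.0]]
side reject_tray 0.76 [ 0.61  -0.267  0.006] [[392.0, 301.0]]
side tin 0.74 [ 0.434 -0.1    0.049] [[285.0, 274.0]]
side jar 0.79 [0.572 0.368 0.041] [[230.0, 184.0]]
```

```bash
cat > fit.py <<'E'
from h import *
from scipy.optimize import least_squares
c30,s30=np.cos(np.pi/6),.5
def box(p,lo,hi):
    lo=np.array(lo)/1e3;hi=np.array(hi)/1e3
    q=np.abs(p-(lo+hi)/2)-(hi-lo)/2
    return np.linalg.norm(np.maximum(q,0),axis=1)+np.minimum(q.max(1),0)
def tofix(X,x,y,yaw):
    c,s=np.cos(yaw),np.sin(yaw); d=X-np.array([x,y,0])
    return np.c_[c*d[:,0]+s*d[:,1],-s*d[:,0]+c*d[:,1],d[:,2]]
def toshy(F):
    z=F[:,2]-.095
    return np.c_[c30*F[:,0]+s30*z,-s30*F[:,0]+c30*z,F[:,1]]
def w(s,h,y,pose):  # mm -> world
    fx=np.array([c30*s-s30*h,y,95+s30*s+c30*h])/1e3
    c,sn=np.cos(pose[2]),np.sin(pose[2])
    return np.array([pose[0]+c*fx[0]-sn*fx[1],pose[1]+sn*fx[0]+c*fx[1],fx[2]])
def sdf(X,x,y,yaw,yb):
    F=tofix(X,x,y,yaw); q=toshy(F)
    D=[box(F,(-102.5,-95,0),(102.5,95,12)),
       box(q,(-90,-10,-85),(90,0,85)),
       box(q,(-40,0,-85),(-32,8,85)),
       box(q,(-58,31,32),(25,41,76)),
       box(q,(-94,41,-21),(70,51,1)),
       box(q,(60,0,-32),(84,56,12)),
       box(q,(-32,0,yb-70),(2,28,yb+70))]
    a=np.hypot(q[:,0]+.102,q[:,1]-.046)-.008; b=np.abs(q[:,2]+.010)-.058
    D.append(np.maximum(a,b))
    return np.min(np.abs(D),axis=0), np.argmin(np.abs(D),axis=0)
E
python3 - <<'E'
from fit import *
for cams in (["side"],["scene"],["side","scene"]):
    Xs=[]
    for cam in cams:
        d=np.load(f"d_{cam}.npy"); X,u,v=cloud(cam,d)
        m=(np.hypot(X[:,0]-.61,X[:,1]-.1)<.16)&(X[:,2]>.008)&(X[:,2]<.2)
        if cam=="scene": m&=(X[:,2]<.13)
        Xs.append(X[m])
    X=np.vstack(Xs)
    best=None
    for yaw0 in np.radians([-30,-15,0,15,30]):
        r=least_squares(lambda p:sdf(X,p[0],p[1],p[2],p[3]*1e3)[0],[.62,.1,yaw0,0],loss="soft_l1",f_scale=.003,x_scale=[.01,.01,.1,.01],bounds=([.5,0,-1,-.013],[.72,.2,1,.013]))
        if best is None or r.cost<best.cost: best=r
    D=sdf(X,*best.x[:3],best.x[3]*1e3)[0]
    print(cams,len(X),best.x[:2].round(4),np.degrees(best.x[2]).round(2),best.x[3].round(4),best.cost, np.percentile(D,[50,80]).round(4))
np.save("pose.npy",best.x)
p=best.x
pts={"foot":[0],}
im=cv2.imread("pics/side1.png")
Ln=[[(-160,46,-68),(-102,46,48)]]
def line(im,cam,A,B,col):
    a,b=proj(cam,[A,B]); cv2.line(im,tuple(int(round(t*3)) for t in a-o),tuple(int(round(t*3)) for t in b-o),col,1)
for cam in ["side","scene"]:
    im=cv2.imread(f"pics/{cam}1.png"); o=np.array([170,110]) if cam=="side" else np.array([210,130])
    im=cv2.resize(im[o[1]:o[1]+160,o[0]:o[0]+220],None,fx=3,fy=3,interpolation=cv2.INTER_CUBIC)
    def rect(s0,s1,h,y0,y1,col):
        P=[(s0,h,y0),(s1,h,y0),(s1,h,y1),(s0,h,y1)]
        for i in range(4): line(im,cam,w(*P[i],p),w(*P[(i+1)%4],p),col)
    rect(-90,90,0,-85,85,(255,0,0)); rect(-58,25,41,32,76,(0,255,255)); rect(-32,2,28,p[3]*1e3-70,p[3]*1e3+70,(0,255,0)); rect(-110,-94,46,-68,48,(255,0,255)); rect(60,84,56,-32,12,(0,128,255))
    cv2.imwrite(f"pics/{cam}_ov.png",im)
E
```

```text
['side'] 5567 [0.599 0.14 ] 13.5 -0.004 0.06406379704828095 [0.0024 0.0067]
['scene'] 3344 [0.5992 0.1409] 14.03 -0.0055 0.05997393292020009 [0.0034 0.0119]
['side', 'scene'] 8911 [0.599  0.1405] 13.73 -0.0048 0.12413659155017615 [0.0027 0.0087]
```

View pics/side_ov.png

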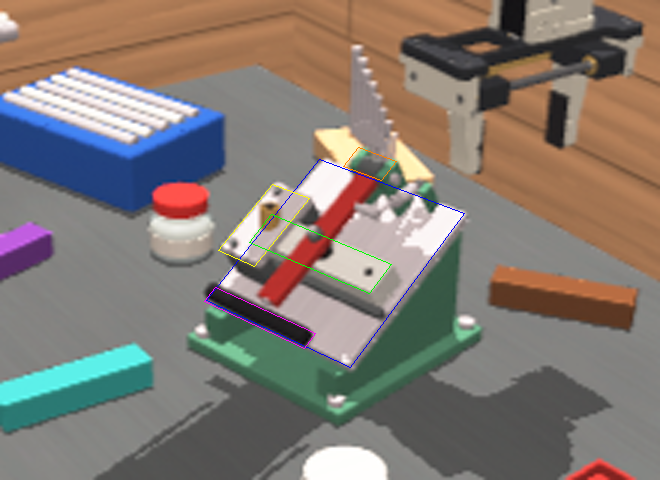

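View pics/scene_ov.png

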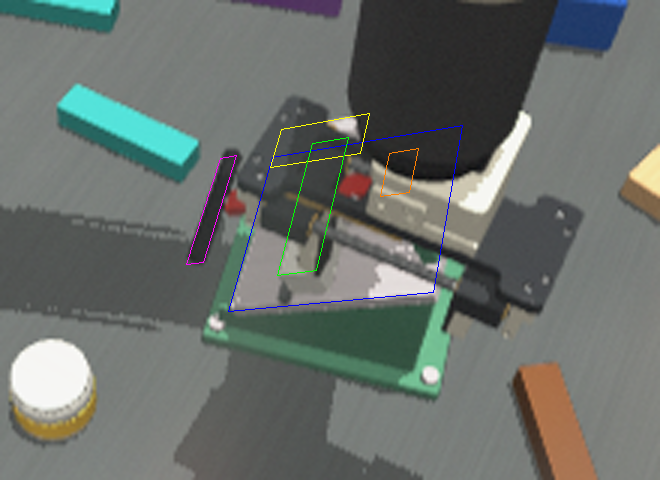

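The overlay matches the bed, plate, handle, block and clevis to within about 3 mm, giving jig (0.599, 0.1405) and yaw 13.7°. Since the tool always points down, finger-tip thickness matters next, so I'll measure it along with the spring height.

Run:
```python
from fit import *
p=np.load("pose.npy")
im=cv2.imread("pics/side1.png")[85:175,290:400]; cv2.imwrite("pics/c1.png",cv2.resize(im,None,fx=6,fy=6,interpolation=cv2.INTER_CUBIC))
im=cv2.imread("pics/wrist0.png"); cv2.imwrite("pics/c2.png",cv2.resize(im[190:350,60:480],None,fx=1.9,fy=1.9,interpolation=cv2.INTER_CUBIC))
# finger profile from side cloud
X,u,v=cloud("side",np.load("d_side.npy"))
m=(np.abs(X[:,0]-.675)<.1)&(np.abs(X[:,1])<.03)&(X[:,2]>.215)&(X[:,2]<.33)
Q=X[m]
for z in np.arange(.22,.33,.006):
    a=Q[np.abs(Q[:,2]-z)<.003]
    xs=np.sort(((a[:,0]-.675)*1e3).round()); 
    print(round(z,3),[ (int(g[0]),int(g[-1])) for g in np.split(xs,np.where(np.diff(xs)>8)[0]+1) if len(g)], (a[:,1].min()*1e3).round() if len(a) else '')
# heights in jig coords of spring area
q=toshy(tofix(X,*p[:3]))*1e3
for s in range(0,95,10):
  for y in range(-60,20,8):
    mm=(abs(q[:,0]-s)<5)&(abs(q[:,2]-y)<4)&(q[:,1]<80)
    print(f"{np.percentile(q[mm,1],90):5.0f}" if mm.sum()>1 else "   . ",end="")
  print("  s",s)
```

```text
0.22 [] 
0.226 [(45, 45)] -6.0
0.232 [(-61, -45), (42, 59)] -10.0
0.238 [(-62, -47), (40, 57)] -13.0
0.244 [(-62, -46), (41, 58)] -13.0
0.25 [(-62, -45), (42, 60)] -11.0
0.256 [(-63, -45), (40, 61)] -12.0
0.262 [(-66, -44), (41, 64)] -12.0
0.268 [(-65, -46), (41, 62)] -12.0
0.274 [(-67, -47), (42, 64)] -13.0
0.28 [(-69, -47), (45, 68)] -11.0
0.286 [(-52, -52), (45, 64)] -12.0
0.292 [(-90, -86), (46, 61)] -29.0
0.298 [(-92, -87), (45, 49)] -29.0
0.304 [(-91, -84), (-23, -19), (-10, 12), (25, 28), (37, 50)] -30.0
0.31 [(-91, -87), (-40, 49)] -30.0
0.316 [(-96, -88), (-71, -48), (15, 15), (45, 81)] -30.0
0.322 [(-97, -91), (-55, 6), (46, 61), (74, 82)] -29.0
0.328 [(-99, -94), (-56, 70)] -28.0
   31   31   29   31   30   52   53   53   .    .   s 0
   .    .    .    .    .    53   54   53   53   .   s 10
    2    4    4    4    3   53   52   52   51    1  s 20
    3   30   51   51   50   51   52   52   49    2  s 30
    3    2   41   20    4   52   52   54   51    2  s 40
    3    2   43   16    4   53   52   54   49   -1  s 50
    3    7   40   42   56   54   54   56   54   52  s 60
    1    4   38   52   56   60   59   58   58   57  s 70
   23   30   34   53   57   57   58   57   57   57  s 80
   21   29   30   26   49   .    .    .    55   .   s 90
```

View pics/c1.png

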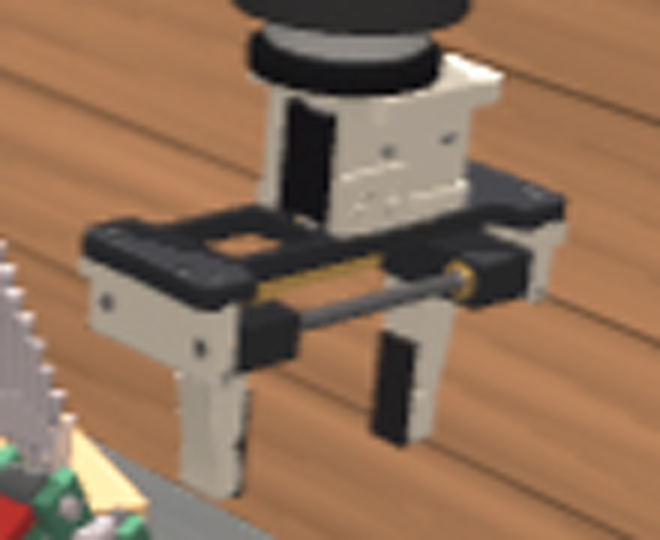

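View pics/c2.png

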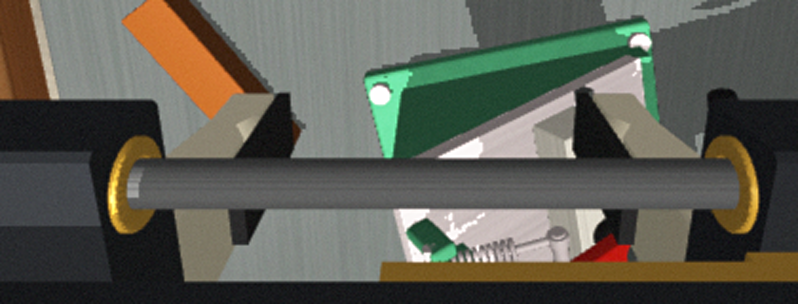

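Run:
```python
from fit import *
p=np.load("pose.npy")
for cam in ["side","scene"]:
    X,u,v=cloud(cam,np.load(f"d_{cam}.npy"))
    m=(np.hypot(X[:,0]-.675,X[:,1])<.16)&(X[:,2]>.28)
    Q=X[m]
    for z in np.arange(.28,.80,.02):
        a=Q[np.abs(Q[:,2]-z)<.01]
        if len(a)>5: print(cam,round(z-.2256,3),"x",((a[:,0].min()-.675)*1e3).round(),((a[:,0].max()-.675)*1e3).round(),"y",(a[:,1].min()*1e3).round(),(a[:,1].max()*1e3).round(),len(a), "rmax",(np.hypot(a[:,0]-.675,a[:,1]).max()*1e3).round())
```

```text
side 0.054 x -69.0 68.0 y -12.0 10.0 44 rmax 70.0
side 0.074 x -92.0 89.0 y -40.0 38.0 380 rmax 97.0
side 0.094 x -99.0 93.0 y -41.0 41.0 575 rmax 103.0
side 0.114 x -99.0 98.0 y -40.0 41.0 766 rmax 106.0
side 0.134 x -21.0 50.0 y -27.0 25.0 288 rmax 53.0
side 0.154 x -20.0 50.0 y -40.0 35.0 223 rmax 58.0
side 0.174 x -41.0 49.0 y -41.0 33.0 327 rmax 58.0
side 0.194 x -49.0 31.0 y -46.0 26.0 236 rmax 50.0
side 0.214 x -49.0 29.0 y -46.0 35.0 369 rmax 52.0
side 0.234 x -49.0 29.0 y -46.0 27.0 379 rmax 50.0
side 0.254 x -51.0 28.0 y -48.0 34.0 384 rmax 52.0
side 0.274 x -49.0 28.0 y -47.0 34.0 405 rmax 51.0
side 0.294 x -49.0 29.0 y -47.0 28.0 403 rmax 51.0
side 0.314 x -51.0 30.0 y -48.0 32.0 419 rmax 51.0
side 0.334 x -75.0 33.0 y -52.0 145.0 619 rmax 159.0
side 0.354 x -89.0 32.0 y -49.0 140.0 883 rmax 160.0
side 0.374 x -88.0 28.0 y -50.0 130.0 569 rmax 156.0
scene 0.054 x -49.0 -49.0 y -8.0 2.0 6 rmax 49.0
scene 0.074 x -89.0 87.0 y -40.0 33.0 317 rmax 97.0
scene 0.094 x -95.0 94.0 y -40.0 31.0 916 rmax 102.0
scene 0.114 x -97.0 95.0 y -40.0 40.0 2000 rmax 103.0
scene 0.134 x -18.
[... 165 characters left out ...]
-46.0 1.0 211 rmax 47.0
scene 0.214 x -44.0 45.0 y -47.0 5.0 495 rmax 47.0
scene 0.234 x -45.0 45.0 y -46.0 3.0 553 rmax 47.0
scene 0.254 x -44.0 45.0 y -47.0 2.0 591 rmax 47.0
scene 0.274 x -43.0 45.0 y -47.0 2.0 647 rmax 47.0
scene 0.294 x -45.0 45.0 y -47.0 2.0 696 rmax 47.0
scene 0.314 x -45.0 47.0 y -48.0 1.0 576 rmax 49.0
scene 0.334 x -51.0 52.0 y -52.0 18.0 1062 rmax 53.0
scene 0.354 x -47.0 48.0 y -50.0 7.0 985 rmax 50.0
scene 0.374 x -98.0 48.0 y -50.0 129.0 1103 rmax 160.0
scene 0.394 x -82.0 48.0 y -50.0 138.0 1214 rmax 139.0
scene 0.414 x -46.0 48.0 y -50.0 2.0 1345 rmax 50.0
scene 0.434 x -48.0 48.0 y -50.0 42.0 3359 rmax 50.0
scene 0.454 x -30.0 31.0 y -33.0 26.0 566 rmax 33.0
```

Measured so far:
- **Finger tips:** about 16 mm thick.
- **Arm column:** 48 mm radius, which has to clear the open handle, expected at z≈0.336.

Plan:
1. Grip the handle's -y end and follow the arc.
2. Drag the block by fingertip friction until it overhangs the bed.
3. Pinch the overhang and carry the block to the tray.

Candidates for "part":
- white block in the jig, side (290,200)
- turquoise, side (194,238) and (120,237)
- purple, side (165,196)
- brown, side (357,207)
- finished white blocks in the trays

The target is the white one on the bed under the red bar. The overlay crop already confirmed it with its outline.

```bash
cat > plan.py <<'E'
# usage: from current commanded pose (json) to target in jig frame
import json,sys
from fit import *
p=np.load("pose.npy")
def cmd(): return json.load(open("cmd.json"))
def axes(yaw):
    a=np.radians(yaw); return np.array([[np.cos(a),np.sin(a),0],[np.sin(a),-np.cos(a),0],[0,0,-1]])
def jigw(x,y,z):
    c,s=np.cos(p[2]),np.sin(p[2]); x/=1e3;y/=1e3
    return np.array([p[0]+c*x-s*y,p[1]+s*x+c*y,z/1e3])
def wjig(P):
    c,s=np.cos(p[2]),np.sin(p[2]);d=np.asarray(P)-[p[0],p[1],0]
    return np.array([c*d[0]+s*d[1],-s*d[0]+c*d[1],d[2]])*1e3
def move(T,c=None):
    c=c or cmd(); return axes(c["yaw"])@(np.asarray(T)-c["pos"])
def did(slide,roll):
    c=cmd(); pos=np.array(c["pos"])+axes(c["yaw"]).T@np.array(slide); y=c["yaw"]-roll
    json.dump({"pos":pos.tolist(),"yaw":y},open("cmd.json","w"))
def st():
    s=get_state(); c=cmd()
    print("t",round(s["time_s"],2),"meas",s["tcp_pos"].round(4),"cmd",np.round(c["pos"],4),"yaw",round(s["eef_rot"][2],2),c["yaw"],"F",s["contact_force"].round(1),"w",round(s["gripper_width"],4),"jig",wjig(s["tcp_pos"]).round(1))
E
echo '{"pos":[0.675,0,0.227],"yaw":-90}' > cmd.json
python3 - <<'E'
from plan import *
T=jigw(-111.3,-58,150); print(T, move(T))
print("bar arc", [ (round(37.6-172*np.cos(np.radians(e-30)),1),round(169.8+172*np.sin(np.radians(e-30)),1)) for e in range(0,106,15)])
E
```

```text
[0.50466036 0.05775597 0.15      ] [-0.05775597  0.17033964  0.077     ]
bar arc [(np.float64(-111.4), np.float64(83.8)), (np.float64(-128.5), np.float64(125.3)), (np.float64(-134.4), np.float64(169.8)), (np.float64(-128.5), np.float64(214.3)), (np.float64(-111.4), np.float64(255.8)), (np.float64(-84.0), np.float64(291.4)), (np.float64(-48.4), np.float64(318.8)), (np.float64(-6.9), np.float64(335.9))]
```

Call:
apply_moves(commands=[{"grip": 0, "slide": [-0.012, 0.034, 0.005], "roll": -3}, {"grip": 0.2, "slide": [-0.024, 0.072, 0.015], "roll": -6}, {"grip": 0.43, "slide": [-0.036, 0.11, 0.03], "roll": -9}, {"grip": 0.43, "slide": [-0.048, 0.145, 0.04], "roll": -12}, {"grip": 0.43, "slide": [-0.058, 0.17, 0.05], "roll": -13.7}])

```text
time_s: 2.17
tcp_pos: [0.5036, 0.0582, 0.1765]
eef_rot: [-180.0, 0.0, -76.2]
contact_force: [0.2, 1.2, 0.5]
gripper_width: 0.0538
```

Run:
```python
from plan import *
did([-0.058,0.170,0.05],-13.7); st()
p0,d=capture("wrist"); cal=get_calibration("wrist"); cv2.imwrite("pics/w2.png",p0[:,:,::-1])
p1,d1=capture("side"); np.save("d_side2.npy",d1)
p2,d2=capture("scene"); np.save("d_scene2.npy",d2); cv2.imwrite("pics/scene2.png",p2[:,:,::-1])
im=p0[:,:,::-1].copy()
for a,b in [((-102,46,-68),(-102,46,48)),((-32,28,p[3]*1e3-70),(2,28,p[3]*1e3-70)),((-90,0,-85),(90,0,-85)),((-90,0,-85),(-90,0,85))]:
    q=proj("wrist",[w(*a,p),w(*b,p)],cal).round().astype(int); cv2.line(im,tuple(map(int,q[0])),tuple(map(int,q[1])),(0,255,255),1)
cv2.imwrite("pics/w2o.png",im)
# refit with scene2 (unobstructed more)
Xs=[]
for cam,d in (("side",np.load("d_side.npy")),("scene",d2),):
    X,u,v=cloud(cam,d); m=(np.hypot(X[:,0]-.61,X[:,1]-.12)<.15)&(X[:,2]>.008)&(X[:,2]<.17)
    X=X[m]
    if cam=="scene": X=X[np.linalg.norm(X[:,:2]-[.505,.058],axis=1)>.07]
    r=least_squares(lambda q:sdf(X,q[0],q[1],q[2],q[3]*1e3)[0],p,loss="soft_l1",f_scale=.003,x_scale=[.01,.01,.1,.01])
    print(cam,len(X),r.x.round(4),np.degrees(r.x[2]).round(2))
```

```text
t 2.17 meas [0.5036 0.0582 0.1765] cmd [0.505 0.058 0.177] yaw -76.21 -76.3 F [0.2 1.2 0.5] w 0.0538 jig [-112.2  -57.3  176.5]
side 5444 [ 0.599   0.1401  0.2357 -0.004 ] 13.5
scene 4850 [0.6013 0.133  0.2305 0.0026] 13.21
```

View pics/w2o.png

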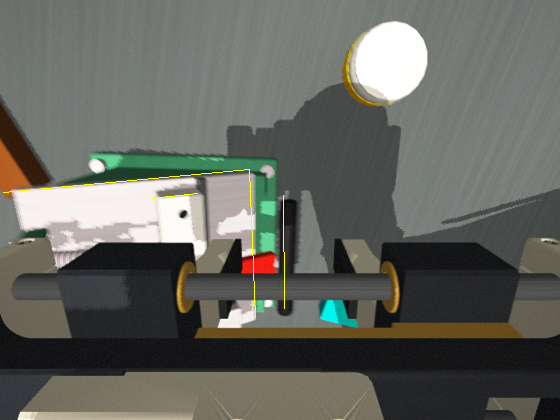

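View pics/scene2.png

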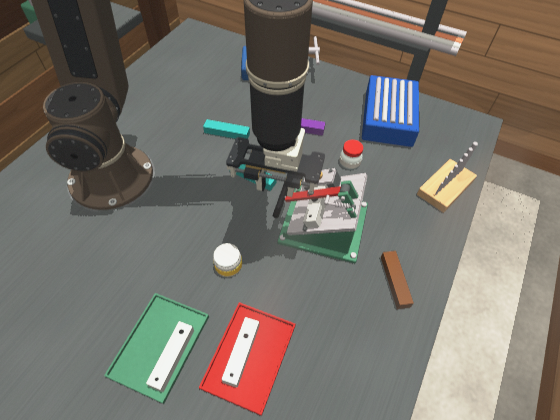

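Run:
```python
from plan import *
p0,d=capture("wrist"); cal=get_calibration("wrist")
X,u,v=cloud("wrist",d,None,cal)
# gripper excluded: only things with z<0.13
print(np.median(X[(X[:,2]<.02)&(np.abs(X[:,0]-.5)<.1)][:,2]))
m=(np.hypot(X[:,0]-.61,X[:,1]-.12)<.17)&(X[:,2]>.008)&(X[:,2]<.125)
X=X[m]; print(len(X))
r=least_squares(lambda q:sdf(X,q[0],q[1],q[2],q[3]*1e3)[0],p,loss="soft_l1",f_scale=.003,x_scale=[.01,.01,.1,.01])
print(r.x.round(4),np.degrees(r.x[2]).round(2))
# handle pts
F=tofix(X,*p[:3])*1e3
mm=(F[:,0]<-100)&(F[:,2]>70)
print("handle",mm.sum(),F[mm].min(0).round(1),F[mm].max(0).round(1),np.median(F[mm],axis=0).round(1))
for cam,f in (("side","d_side.npy"),("side","d_side2.npy"),("scene","d_scene2.npy"),("scene","d_scene.npy")):
    X,u,v=cloud(cam,np.load(f)); F=tofix(X,*p[:3])*1e3
    mm=(abs(F[:,0]+112)<14)&(F[:,2]>70)&(F[:,2]<98)&(F[:,1]<60)&(F[:,1]>-75)
    if mm.sum(): print(f,mm.sum(),F[mm].min(0).round(1),F[mm].max(0).round(1),np.median(F[mm],axis=0).round(1))
```

```text
0.0008305677600368817
21075
[ 0.6014  0.1409  0.2143 -0.007 ] 12.28
handle 1487 [-117.8  -65.    79.6] [-100.2   51.9   94.3] [-108.7  -27.3   91.1]
d_side.npy 236 [-120.7  -63.5   78.3] [-98.1  53.   96.9] [-114.1  -11.5   90. ]
d_side2.npy 234 [-120.4  -64.4   77. ] [-98.5  53.1  97.4] [-114.6  -10.6   90.1]
d_scene2.npy 200 [-119.2  -65.2   78.5] [-98.6  46.9  97.1] [-110.3  -23.9   92.3]
d_scene.npy 249 [-119.1  -64.    77.2] [-98.7  51.9  97.4] [-109.3  -12.5   92.2]
```

Run:
```python
from plan import *
p0,d=capture("wrist"); cal=get_calibration("wrist")
XX=[]
X,u,v=cloud("wrist",d,None,cal); m=(np.hypot(X[:,0]-.61,X[:,1]-.12)<.17)&(X[:,2]>.008)&(X[:,2]<.125); XX.append(X[m][::4])
for cam,f in (("side","d_side.npy"),("scene","d_scene2.npy")):
    X,u,v=cloud(cam,np.load(f)); m=(np.hypot(X[:,0]-.61,X[:,1]-.13)<.16)&(X[:,2]>.008)&(X[:,2]<.17)
    X=X[m]
    XX.append(X)
A=np.vstack(XX)
for q0 in (p,[.6,.137,.22,0]):
    r=least_squares(lambda q:sdf(A,q[0],q[1],q[2],q[3]*1e3)[0],q0,loss="cauchy",f_scale=.002,x_scale=[.01,.01,.1,.01])
    print(r.x.round(4),np.degrees(r.x[2]).round(2),r.cost)
np.save("pose2.npy",r.x)
im=p0[:,:,::-1].copy(); q=r.x
for a,b in [((-102,46,-68),(-102,46,48)),((-32,28,q[3]*1e3-70),(2,28,q[3]*1e3-70)),((-32,28,q[3]*1e3-70),(-32,28,q[3]*1e3)),((2,28,q[3]*1e3-70),(2,28,q[3]*1e3)),((-90,0,-85),(90,0,-85)),((-90,0,-85),(-90,0,85))]:
    t=proj("wrist",[w(*a,q),w(*b,q)],cal).round().astype(int); cv2.line(im,tuple(map(int,t[0])),tuple(map(int,t[1])),(0,255,255),1)
cv2.imwrite("pics/w3o.png",cv2.resize(im[140:340,0:320],None,fx=2.5,fy=2.5))
```

```text
[ 0.5995  0.1416  0.2175 -0.0069] 12.46 0.04152523939087009
[ 0.5995  0.1416  0.2175 -0.0069] 12.46 0.04152523939087091
```

View pics/w3o.png

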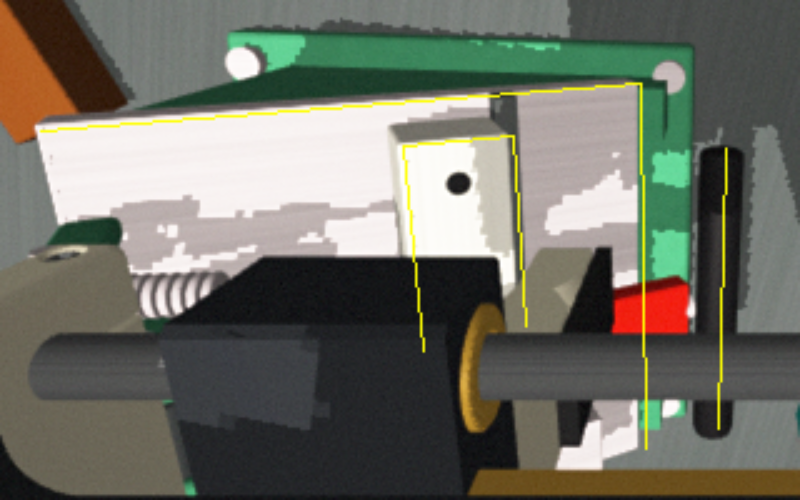

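The refit over three views, jig (0.5995, 0.1416) with yaw 12.5°, matches the wrist picture: bed edge, block end at crop (460,140) and handle at (720,290). Next I descend on the handle end.

```bash
cp pose2.npy pose.npy
python3 - <<'E'
from plan import *
for T in [(-111,-56,130),(-111,-56,74)]: print(move(jigw(*T)).round(4))
E
```

```text
[-0.0053  0.0006  0.047 ]
[-0.0053  0.0006  0.103 ]
```

Call:
apply_moves(commands=[{"grip": 0.43, "slide": [-0.005, 0.0005, 0.03], "roll": 1.2}, {"grip": 0.43, "slide": [-0.005, 0.0005, 0.06], "roll": 1.2}, {"grip": 0.43, "slide": [-0.005, 0.0005, 0.085], "roll": 1.2}, {"grip": 0.43, "slide": [-0.005, 0.0005, 0.103], "roll": 1.2}, {"grip": 0.43, "slide": [-0.005, 0.0005, 0.103], "roll": 1.2}], grip_force=20)

```text
time_s: 3.05
tcp_pos: [0.5043, 0.0624, 0.0733]
eef_rot: [180.0, -0.0, -77.5]
contact_force: [-3.0, -0.9, 4.3]
gripper_width: 0.0502
```

Run:
```python
from plan import *
did([-0.005,0.0005,0.103],1.2); st()
p0,d=capture("wrist"); cv2.imwrite("pics/w4.png",p0[:,:,::-1])
```

```text
t 3.05 meas [0.5043 0.0624 0.0733] cmd [0.5033 0.0627 0.074 ] yaw -77.52 -77.5 F [-3.  -0.9  4.3] w 0.0502 jig [-110.   -56.9   73.3]
```

View pics/w4.png

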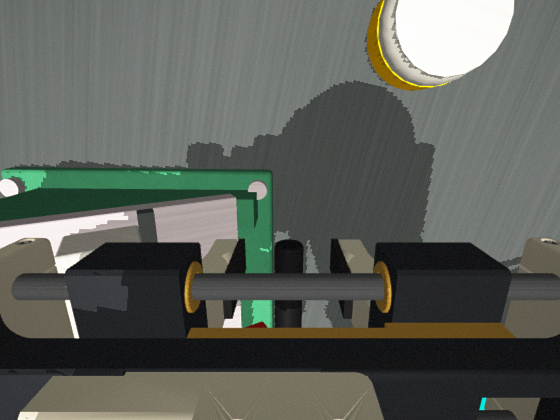

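The handle (288,290) sits centred between the pads.

Call:
apply_moves(commands=[{"grip": 1, "slide": [0, 0, 0], "roll": 0}, {"grip": 1, "slide": [0, 0, 0], "roll": 0}, {"grip": 1, "slide": [0, 0, 0], "roll": 0}, {"grip": 1, "slide": [0, 0, 0], "roll": 0}], grip_force=25)

```text
time_s: 3.6
tcp_pos: [0.5038, 0.0629, 0.0737]
eef_rot: [-179.9, 0.0, -77.5]
contact_force: [8.4, 0.1, -0.6]
gripper_width: 0.0156
```

Run:
```python
from plan import *
st()
# arc rel. to grasp; hinge at (37.6,169.8) jig; handle now at dir -30deg
def arc(th): 
    e=np.radians(th-30); return np.array([37.6-172*np.cos(e),169.8+172*np.sin(e)])
a0=arc(0)
for th in range(0,106,5):
    d=arc(th)-a0; print(th,"tool y %.4f  z %.4f"%(-d[0]/1e3,-d[1]/1e3))
```

```text
t 3.6 meas [0.5038 0.0629 0.0737] cmd [0.5033 0.0627 0.074 ] yaw -77.49 -77.5 F [ 8.4  0.1 -0.6] w 0.0156 jig [-110.4  -56.2   73.7]
0 tool y -0.0000  z -0.0000
5 tool y 0.0069  z -0.0133
10 tool y 0.0127  z -0.0272
15 tool y 0.0172  z -0.0415
20 tool y 0.0204  z -0.0561
25 tool y 0.0224  z -0.0710
30 tool y 0.0230  z -0.0860
35 tool y 0.0224  z -0.1010
40 tool y 0.0204  z -0.1159
45 tool y 0.0172  z -0.1305
50 tool y 0.0127  z -0.1448
55 tool y 0.0069  z -0.1587
60 tool y -0.0000  z -0.1720
65 tool y -0.0081  z -0.1847
70 tool y -0.0172  z -0.1966
75 tool y -0.0273  z -0.2076
80 tool y -0.0384  z -0.2178
85 tool y -0.0503  z -0.2269
90 tool y -0.0630  z -0.2350
95 tool y -0.0763  z -0.2419
100 tool y -0.0901  z -0.2476
105 tool y -0.1044  z -0.2521
```

Call:
apply_moves(commands=[{"grip": 1, "slide": [0, 0.007, -0.0135], "roll": 0}, {"grip": 1, "slide": [0, 0.0127, -0.0272], "roll": 0}, {"grip": 1, "slide": [0, 0.0172, -0.0415], "roll": 0}, {"grip": 1, "slide": [0, 0.0204, -0.056], "roll": 0}, {"grip": 1, "slide": [0, 0.0224, -0.071], "roll": 0}])

```text
time_s: 4.22
tcp_pos: [0.4821, 0.0582, 0.1449]
eef_rot: [-179.9, 0.0, -77.5]
contact_force: [6.7, -1.1, -4.9]
gripper_width: 0.0151
```

Run:
```python
from plan import *
did([0,.0224,-.071],0); st()
p0,d=capture("side"); cv2.imwrite("pics/s5.png",cv2.resize(p0[100:260,180:400,::-1],None,fx=3,fy=3))
```

```text
t 4.22 meas [0.4821 0.0582 0.1449] cmd [0.4815 0.0579 0.145 ] yaw -77.49 -77.5 F [ 6.7 -1.1 -4.9] w 0.0151 jig [-132.7  -56.2  144.9]
```

View pics/s5.png

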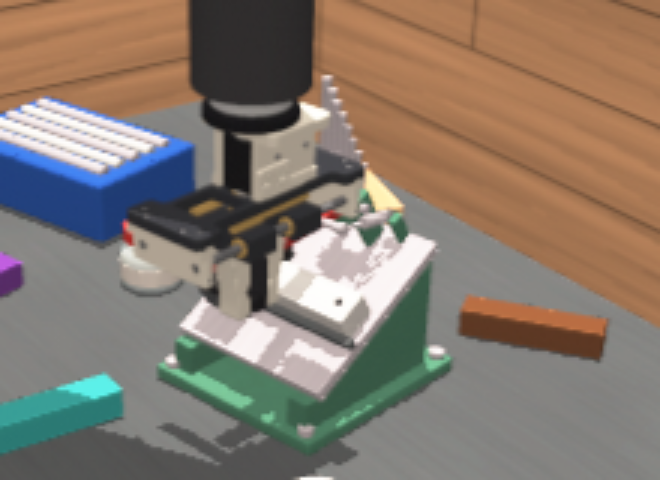

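The bar is lifting: handle force is about 5 N and the red bar shows behind the gripper.

Call:
apply_moves(commands=[{"grip": 1, "slide": [0, 0.0006, -0.015], "roll": 0}, {"grip": 1, "slide": [0, 0, -0.03], "roll": 0}, {"grip": 1, "slide": [0, -0.002, -0.0449], "roll": 0}, {"grip": 1, "slide": [0, -0.0052, -0.0595], "roll": 0}, {"grip": 1, "slide": [0, -0.0097, -0.0738], "roll": 0}])

```text
time_s: 4.9
tcp_pos: [0.4906, 0.0599, 0.2185]
eef_rot: [179.9, -0.0, -77.5]
contact_force: [3.6, -1.1, -6.3]
gripper_width: 0.0148
```

Call:
apply_moves(commands=[{"grip": 1, "slide": [0, -0.0058, -0.0139], "roll": 0}, {"grip": 1, "slide": [0, -0.0127, -0.0272], "roll": 0}, {"grip": 1, "slide": [0, -0.0208, -0.0399], "roll": 0}, {"grip": 1, "slide": [0, -0.0299, -0.0518], "roll": 0}, {"grip": 1, "slide": [0, -0.04, -0.0628], "roll": 0}])

```text
time_s: 5.52
tcp_pos: [0.5267, 0.0674, 0.2824]
eef_rot: [179.6, -0.0, -77.5]
contact_force: [-18.7, -0.7, 13.6]
gripper_width: 0.0152
```

Run:
```python
from plan import *
did([0,-.0097,-.0738],0); did([0,-.04,-.0628],0);st()
p0,d=capture("side"); cv2.imwrite("pics/s6.png",cv2.resize(p0[50:260,180:400,::-1],None,fx=2.7,fy=2.7))
```

```text
t 5.53 meas [0.5267 0.0674 0.2824] cmd [0.53   0.0686 0.2816] yaw -77.51 -77.5 F [-18.7  -0.7  13.6] w 0.0152 jig [-87.  -56.8 282.4]
```

View pics/s6.png

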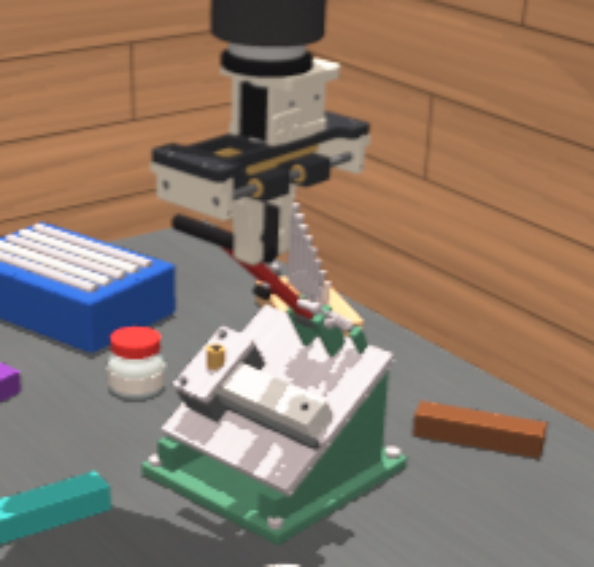

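Past the over-centre angle. The 23 N load is radial, meaning my arc is about 3 mm too tight, so I'll bias it outward.

Call:
apply_moves(commands=[{"grip": 1, "slide": [0, -0.005, -0.011], "roll": 0}, {"grip": 1, "slide": [0, -0.018, -0.0213], "roll": 0}, {"grip": 1, "slide": [0, -0.0315, -0.0298], "roll": 0}, {"grip": 1, "slide": [0, -0.045, -0.037], "roll": 0}, {"grip": 1, "slide": [0, -0.0545, -0.0412], "roll": 0}])

```text
time_s: 6.2
tcp_pos: [0.5844, 0.0798, 0.3238]
eef_rot: [-179.9, -0.1, -77.5]
contact_force: [-0.3, -5.6, 1.8]
gripper_width: 0.0151
```

Run:
```python
from plan import *
did([0,-.0545,-.0412],0);st()
p0,d=capture("side"); cv2.imwrite("pics/s7.png",cv2.resize(p0[50:260,180:400,::-1],None,fx=2.7,fy=2.7))
```

```text
t 6.2 meas [0.5844 0.0798 0.3238] cmd [0.5832 0.0804 0.3228] yaw -77.52 -77.5 F [-0.3 -5.6  1.8] w 0.0151 jig [-28.1 -57.1 323.8]
```

View pics/s7.png

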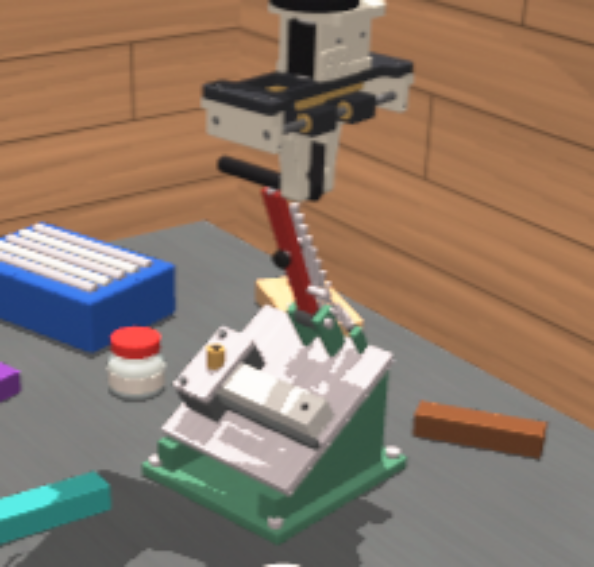

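Call:
apply_moves(commands=[{"grip": 1, "slide": [0, -0.006, -0.0025], "roll": 0}, {"grip": 1, "slide": [0, -0.012, -0.0048], "roll": 0}, {"grip": 0.6, "slide": [0, -0.012, -0.0048], "roll": 0}, {"grip": 0.4, "slide": [0, -0.012, -0.0048], "roll": 0}, {"grip": 0.4, "slide": [0, -0.012, -0.0048], "roll": 0}])

```text
time_s: 6.88
tcp_pos: [0.5948, 0.0835, 0.3273]
eef_rot: [-180.0, 0.0, -77.5]
contact_force: [0.5, 0.3, 0.0]
gripper_width: 0.0398
```

Call:
apply_moves(commands=[{"grip": 0.3, "slide": [0, 0, -0.01], "roll": 0}, {"grip": 0.3, "slide": [0, 0, -0.03], "roll": 0}, {"grip": 0.3, "slide": [0.03, 0.02, -0.04], "roll": 0}, {"grip": 0.3, "slide": [0.07, 0.06, -0.04], "roll": 0}, {"grip": 0.3, "slide": [0.11, 0.1, -0.04], "roll": 0}])

```text
time_s: 7.5
tcp_pos: [0.5199, -0.047, 0.3676]
eef_rot: [180.0, 0.0, -77.4]
contact_force: [-0.6, -1.1, -0.5]
gripper_width: 0.061
```

Run:
```python
from plan import *
did([0,-.012,-.0048],0);did([.11,.1,-.04],0);st()
p0,d=capture("side"); np.save("d_side8.npy",d); cv2.imwrite("pics/s8.png",cv2.resize(p0[50:260,180:400,::-1],None,fx=2.7,fy=2.7))
X,u,v=cloud("side",d)
p1,d=capture("scene"); cv2.imwrite("pics/sc8.png",cv2.resize(p1[120:300,200:420,::-1],None,fx=2.7,fy=2.7))
X2,_,_=cloud("scene",d); X=np.vstack([X,X2])
F=tofix(X,*p[:3])*1e3; m=(abs(F[:,0])<100)&(F[:,1]>-75)&(F[:,1]<60)&(F[:,2]>150)&(F[:,2]<360); F=F[m]
for z in range(155,350,8):
    a=F[abs(F[:,2]-z)<4]
    for y0,y1 in ((-70,-50),(-50,-35),(-35,-22),(-22,3),(3,55)):
        b=a[(a[:,1]>=y0)&(a[:,1]<y1)]
        print(f"[{b[:,0].min():.0f},{b[:,0].max():.0f}]" if len(b)>1 else "-",end="\t")
    print(z)
```

```text
t 7.5 meas [ 0.5199 -0.047   0.3676] cmd [ 0.5211 -0.046   0.3676] yaw -77.45 -77.5 F [-0.6 -1.1 -0.5] w 0.061 jig [-118.4 -167.   367.6]
[53,74]	[53,64]	[33,67]	[36,64]	[36,66]	155
[51,68]	[42,71]	[30,61]	[30,61]	[30,62]	163
-	[32,64]	[24,57]	[23,57]	[26,56]	171
-	[35,62]	[25,52]	[24,54]	[24,53]	179
-	[36,55]	[30,48]	[25,47]	[32,47]	187
-	[37,50]	-	[26,39]	-	195
-	[27,37]	-	[23,36]	-	203
-	[22,33]	[23,31]	[20,34]	-	211
-	[23,30]	[21,30]	[17,31]	-	219
-	-	[20,27]	[17,30]	-	227
-	-	[20,21]	[13,27]	-	235
-	-	-	[-1,26]	-	243
-	-	[15,19]	[-3,28]	-	251
-	-	-	[-5,32]	-	259
-	-	[10,17]	[4,18]	-	267
-	-	-	[4,16]	-	275
-	-	[1,10]	[-1,14]	-	283
-	-	[0,5]	[-2,12]	-	291
-	-	-	[-4,10]	-	299
-	-	-	[-5,8]	-	307
-	-	[-0,4]	[-9,6]	-	315
-	-	-	[-8,4]	-	323
[-13,-2]	-	-	[-15,-10]	[-14,-5]	331
[-15,1]	[-15,1]	[-15,1]	[-16,1]	[-17,1]	339
[-14,-1]	[-13,-0]	[-13,-2]	[-15,-1]	[-16,0]	347
```

View pics/s8.png

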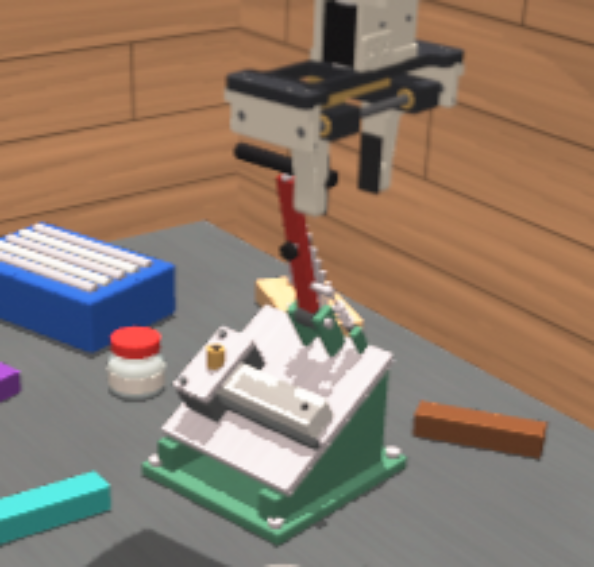

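View pics/sc8.png

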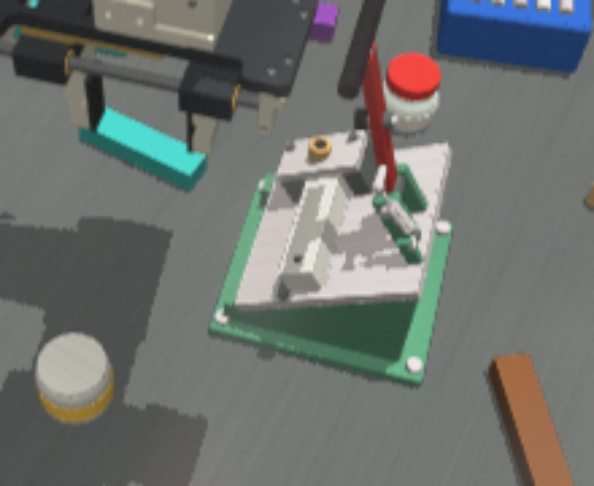

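The bar stays fully open, with the handle at jig x -7, z 340 as predicted. Now the block's exact place from both clear views.

Run:
```python
from plan import *
XX=[]
for cam in ("side","scene"):
    p0,d=capture(cam); X,u,v=cloud(cam,d)
    q=toshy(tofix(X,*p[:3]))*1e3
    m=(abs(q[:,1]-28)<4)&(abs(q[:,0]+15)<22)&(q[:,2]<30)&(q[:,2]>-100); Q=q[m]
    b=(abs(q[:,1])<4)&(abs(q[:,0])<85)&(abs(q[:,2])<80)
    print(cam,m.sum(),"s",np.percentile(Q[:,0],[2,98]).round(1),"h",np.median(Q[:,1]).round(1),"ymin",np.percentile(Q[:,2],[1,3]).round(1),"bed h",np.median(q[b,1]).round(1))
    cur=X[(np.hypot(X[:,0]-.61,X[:,1]-.13)<.16)&(X[:,2]>.008)&(X[:,2]<.15)]; XX.append(cur)
A=np.vstack(XX)
r=least_squares(lambda t:sdf(A,t[0],t[1],t[2],t[3]*1e3)[0],p,loss="cauchy",f_scale=.002,x_scale=[.01,.01,.1,.01]); print(r.x.round(4),np.degrees(r.x[2]))
```

```text
side 390 s [-30.9   2.7] h 28.6 ymin [-76.5 -75.2] bed h 0.6
scene 457 s [-29.5   3.8] h 29.5 ymin [-77. -76.] bed h 1.7
[ 0.5979  0.1418  0.2125 -0.0068] 12.177473119744866
```

Run:
```python
from plan import *
for T in [(-110,-120,200),(-78,-71,135),(-78,-71,118)]: print(jigw(*T).round(3),move(jigw(*T)).round(4))
```

```text
[0.518 0.001 0.2  ] [-0.0463 -0.0071  0.1676]
[0.539 0.055 0.135] [-0.0953 -0.0391  0.2326]
[0.539 0.055 0.118] [-0.0953 -0.0391  0.2496]
```

Call:
apply_moves(commands=[{"grip": 0, "slide": [-0.01, 0, 0.045], "roll": -7}, {"grip": 0, "slide": [-0.025, -0.003, 0.095], "roll": -15}, {"grip": 0, "slide": [-0.04, -0.007, 0.145], "roll": -22}, {"grip": 0, "slide": [-0.06, -0.018, 0.185], "roll": -30}, {"grip": 0, "slide": [-0.08, -0.03, 0.21], "roll": -30}])

```text
time_s: 8.32
tcp_pos: [0.5326, 0.04, 0.1549]
eef_rot: [179.9, 0.1, -47.3]
contact_force: [0.4, -0.2, 0.5]
gripper_width: 0.0875
```

Run:
```python
from plan import *
did([-.08,-.03,.21],-30);st()
print(move(jigw(-78,-71,135)).round(4))
p0,d=capture("side"); cv2.imwrite("pics/s9.png",cv2.resize(p0[0:260,180:400,::-1],None,fx=2.3,fy=2.3))
p1,d=capture("wrist"); cv2.imwrite("pics/w9.png",p1[:,:,::-1])
```

```text
t 8.32 meas [0.5326 0.04   0.1549] cmd [0.5331 0.0386 0.1576] yaw -47.34 -47.5 F [ 0.4 -0.2  0.5] w 0.0875 jig [-87.2 -84.8 154.9]
[-0.0087 -0.0155  0.0226]
```

View pics/s9.png

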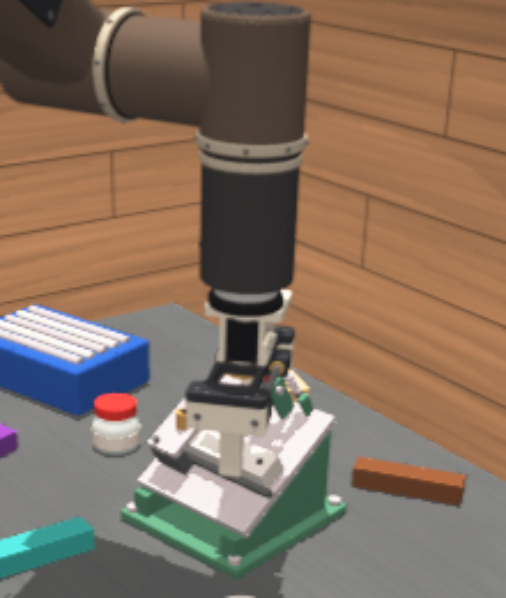

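View pics/w9.png

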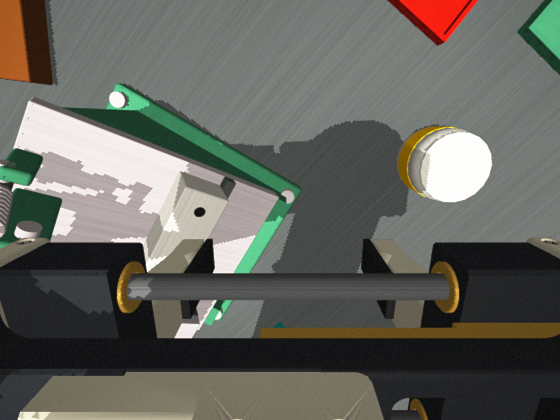

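Call:
apply_moves(commands=[{"grip": 0, "slide": [-0.004, -0.008, 0.01], "roll": 0}, {"grip": 0, "slide": [-0.0087, -0.0155, 0.022], "roll": 0}, {"grip": 0, "slide": [-0.0087, -0.0155, 0.034], "roll": 0}, {"grip": 0, "slide": [-0.0087, -0.0155, 0.038], "roll": 0}, {"grip": 0, "slide": [-0.0087, -0.0155, 0.04], "roll": 0}])

```text
time_s: 9.05
tcp_pos: [0.5388, 0.0553, 0.1172]
eef_rot: [-180.0, -0.0, -47.5]
contact_force: [0.1, 0.7, 0.2]
gripper_width: 0.0877
```

Run:
```python
from plan import *
did([-.0087,-.0155,.04],0);st()
```

```text
t 9.05 meas [0.5388 0.0553 0.1172] cmd [0.5386 0.0555 0.1176] yaw -47.51 -47.5 F [0.1 0.7 0.2] w 0.0877 jig [-77.8 -71.2 117.2]
```

Call:
apply_moves(commands=[{"grip": 0, "slide": [0, 0, 0.002], "roll": 0}, {"grip": 0, "slide": [0, 0, 0.004], "roll": 0}, {"grip": 0, "slide": [0, 0, 0.005], "roll": 0}])

```text
time_s: 9.43
tcp_pos: [0.5387, 0.0555, 0.1122]
eef_rot: [-180.0, -0.0, -47.5]
contact_force: [0.4, 1.1, -0.2]
gripper_width: 0.0876
```

Call:
apply_moves(commands=[{"grip": 0, "slide": [0, 0, 0.001], "roll": 0}, {"grip": 0, "slide": [0, 0, 0.002], "roll": 0}, {"grip": 0, "slide": [0, 0, 0.003], "roll": 0}, {"grip": 0, "slide": [0, 0, 0.003], "roll": 0}])

```text
time_s: 9.93
tcp_pos: [0.5392, 0.0555, 0.1108]
eef_rot: [-179.9, -0.1, -47.5]
contact_force: [-5.7, -0.7, 12.7]
gripper_width: 0.0881
```

Contact at 12.7 N. Trial drag of 12 mm along jig -y.

Call:
apply_moves(commands=[{"grip": 0, "slide": [0.0026, 0.0015, 0.001], "roll": 0}, {"grip": 0, "slide": [0.0052, 0.003, 0.001], "roll": 0}, {"grip": 0, "slide": [0.0078, 0.0045, 0.001], "roll": 0}, {"grip": 0, "slide": [0.0104, 0.006, 0.001], "roll": 0}])

```text
time_s: 10.42
tcp_pos: [0.5415, 0.0461, 0.1104]
eef_rot: [-179.8, 0.0, -47.4]
contact_force: [-14.5, 11.3, 21.0]
gripper_width: 0.0871
```

```bash
cat > blk.py <<'E'
from plan import *
def blk(tag):
    for cam in ("side","scene"):
        p0,d=capture(cam); X,u,v=cloud(cam,d)
        q=toshy(tofix(X,*p[:3]))*1e3
        m=(abs(q[:,1]-28.5)<4)&(abs(q[:,0]+15)<18)&(q[:,2]<25)&(q[:,2]>-180); Q=q[m]
        print(cam,m.sum(),"ymin",np.percentile(Q[:,2],[1,3]).round(1) if m.sum() else "","h",np.median(Q[:,1]).round(1))
        cv2.imwrite(f"pics/{cam}_{tag}.png",cv2.resize(p0[80:280,180:420,::-1],None,fx=2.7,fy=2.7))
E
python3 - <<'E'
from blk import *
did([0,0,.008],0);did([.0104,.006,.001],0);st();blk("10")
E
```

```text
t 10.43 meas [0.5415 0.0461 0.1104] cmd [0.5412 0.0438 0.1086] yaw -47.36 -47.5 F [-14.5  11.3  21. ] w 0.0871 jig [-77.3 -80.8 110.4]
side 66 ymin [-87.  -86.5] h 28.6
scene 156 ymin [-86.7 -86. ] h 29.4
```

View pics/side_10.png

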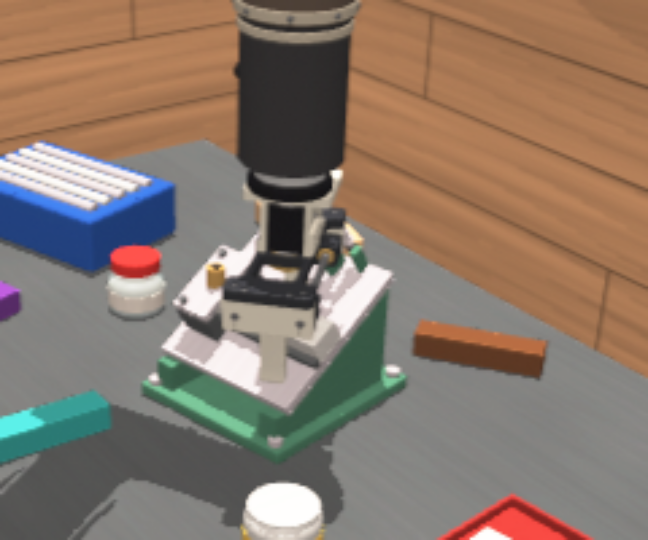

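The friction drag works: the block moved 10 mm, matching the tool. Continuing.

Call:
apply_moves(commands=[{"grip": 0, "slide": [0.0045, 0.0026, 0], "roll": 0}, {"grip": 0, "slide": [0.009, 0.0052, 0], "roll": 0}, {"grip": 0, "slide": [0.0135, 0.0078, 0], "roll": 0}, {"grip": 0, "slide": [0.018, 0.0104, 0], "roll": 0}, {"grip": 0, "slide": [0.0225, 0.013, 0], "roll": 0}])

```text
time_s: 11.15
tcp_pos: [0.5468, 0.0197, 0.1107]
eef_rot: [-179.9, -0.0, -47.4]
contact_force: [-14.8, 4.3, 26.0]
gripper_width: 0.0876
```

Run:
```python
from blk import *
did([.0225,.013,0],0);st();blk("11")
```

```text
t 11.15 meas [0.5468 0.0197 0.1107] cmd [0.5468 0.0184 0.1086] yaw -47.36 -47.5 F [-14.8   4.3  26. ] w 0.0876 jig [ -77.7 -107.7  110.7]
side 42 ymin [-112.  -110.4] h 26.4
scene 132 ymin [-111.7 -110.2] h 27.3
```

View pics/scene_11.png

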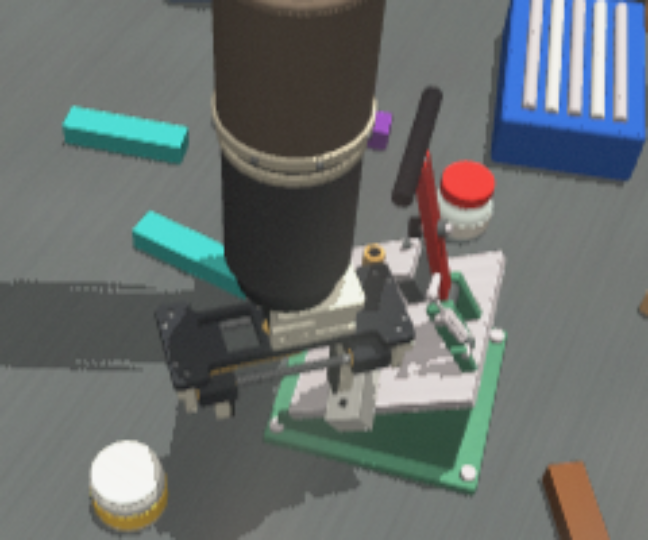

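Call:
apply_moves(commands=[{"grip": 0, "slide": [0, 0, -0.012], "roll": 0}, {"grip": 0, "slide": [-0.01, -0.006, -0.017], "roll": 0}, {"grip": 0, "slide": [-0.024, -0.014, -0.015], "roll": 0}, {"grip": 0, "slide": [-0.0325, -0.0187, -0.008], "roll": 0}, {"grip": 0, "slide": [-0.0325, -0.0187, -0.004], "roll": 0}])

```text
time_s: 11.88
tcp_pos: [0.5379, 0.0558, 0.111]
eef_rot: [179.9, 0.0, -47.4]
contact_force: [-0.5, 0.9, 2.8]
gripper_width: 0.0875
```

Run:
```python
from blk import *
did([-.0325,-.0187,-.004],0);st();blk("12")
```

```text
t 11.88 meas [0.5379 0.0558 0.111 ] cmd [0.5387 0.055  0.1126] yaw -47.41 -47.5 F [-0.5  0.9  2.8] w 0.0875 jig [-78.6 -70.5 111. ]
side 200 ymin [-109.2 -107.6] h 28.8
scene 307 ymin [-108.9 -108.5] h 29.7
```

Call:
apply_moves(commands=[{"grip": 0, "slide": [0, 0, 0.002], "roll": 0}, {"grip": 0, "slide": [0, 0, 0.0035], "roll": 0}, {"grip": 0, "slide": [0, 0, 0.0035], "roll": 0}])

```text
time_s: 12.35
tcp_pos: [0.5388, 0.0551, 0.1103]
eef_rot: [-179.9, -0.0, -47.5]
contact_force: [-9.8, 3.6, 16.8]
gripper_width: 0.0878
```

Call:
apply_moves(commands=[{"grip": 0, "slide": [0.0045, 0.0026, 0.0005], "roll": 0}, {"grip": 0, "slide": [0.009, 0.0052, 0.0005], "roll": 0}, {"grip": 0, "slide": [0.0145, 0.0084, 0.0005], "roll": 0}, {"grip": 0, "slide": [0.0195, 0.0113, 0.0005], "roll": 0}, {"grip": 0, "slide": [0.025, 0.0144, 0.0005], "roll": 0}])

```text
time_s: 12.98
tcp_pos: [0.5442, 0.0283, 0.1109]
eef_rot: [-179.9, 0.1, -47.4]
contact_force: [-25.0, 12.8, 38.5]
gripper_width: 0.0877
```

Run:
```python
from blk import *
did([0,0,.0035],0);did([.025,.0144,.0005],0);st();blk("13")
```

```text
t 12.97 meas [0.5442 0.0283 0.1109] cmd [0.5449 0.0268 0.1086] yaw -47.37 -47.5 F [-25.   12.8  38.5] w 0.0877 jig [-78.5 -98.8 110.9]
side 120 ymin [-129.9 -125. ] h 26.8
scene 229 ymin [-126.9 -122.4] h 27.8
```

View pics/scene_13.png

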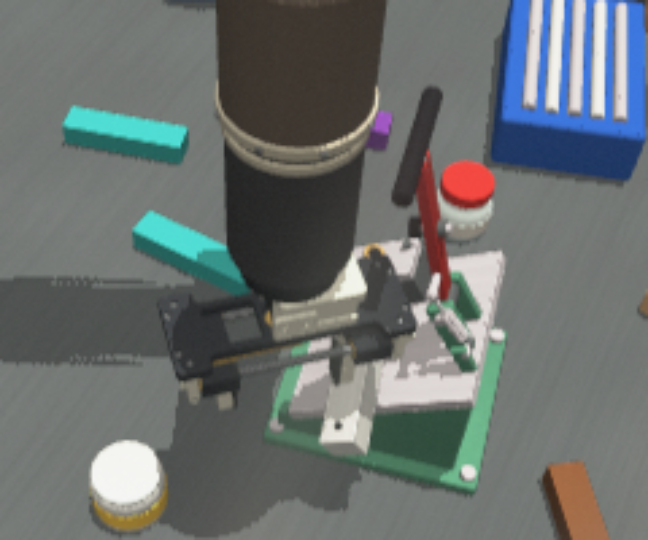

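Call:
apply_moves(commands=[{"grip": 0, "slide": [0, 0, -0.003], "roll": 0}, {"grip": 0, "slide": [0, 0, -0.02], "roll": 0}, {"grip": 0, "slide": [0.03, 0.04, -0.04], "roll": 0}, {"grip": 0, "slide": [0.06, 0.07, -0.06], "roll": 0}])

```text
time_s: 13.58
tcp_pos: [0.5332, -0.066, 0.1686]
eef_rot: [180.0, 0.0, -47.5]
contact_force: [0.8, 0.1, 0.4]
gripper_width: 0.0876
```

Run:
```python
from blk import *
did([.06,.07,-.06],0);st();blk("14")
```

```text
t 13.57 meas [ 0.5332 -0.066   0.1686] cmd [ 0.5339 -0.0647  0.1686] yaw -47.47 -47.5 F [0.8 0.1 0.4] w 0.0876 jig [-109.5 -188.5  168.6]
side 342 ymin [-131.7 -129. ] h 28.7
scene 440 ymin [-133.1 -131.5] h 29.5
```

View pics/scene_14.png

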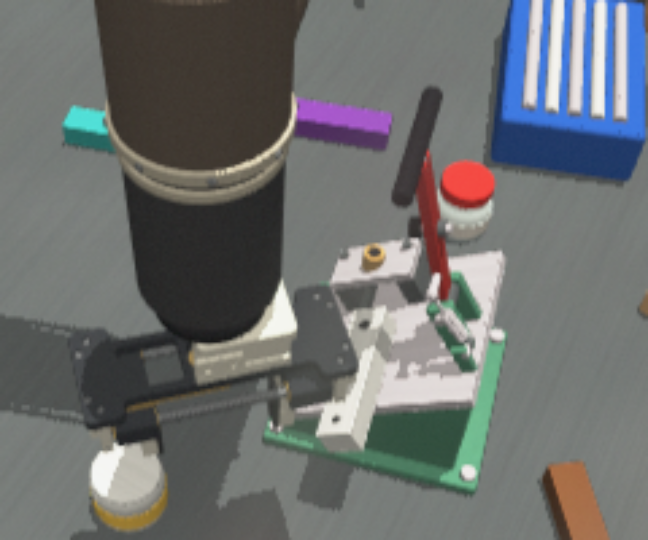

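View pics/side_14.png

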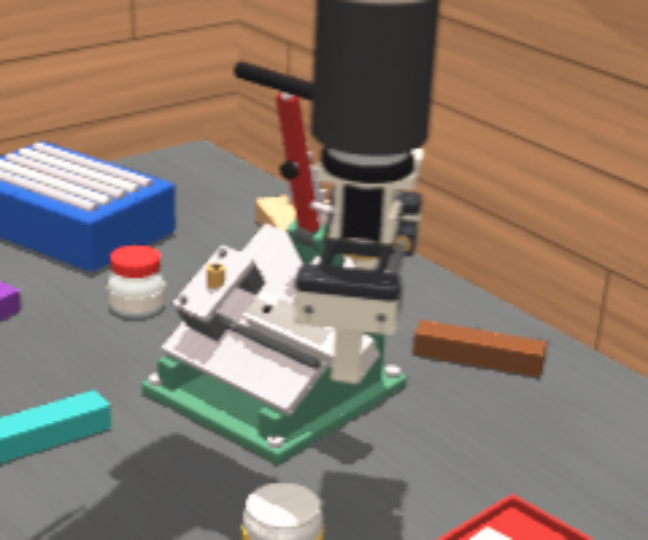

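The block's end overhangs to y ≈ -133 and its other end (about +6) is clear of the plate. I'll turn the gripper across the block and move over the overhang.

Run:
```python
from plan import *
print(move(jigw(-20,-126,140)).round(4))
X=[]
for cam in ("side","scene"):
    p0,d=capture(cam); Y,u,v=cloud(cam,d); X.append(Y)
q=toshy(tofix(np.vstack(X),*p[:3]))*1e3
m=(abs(q[:,1]-28.5)<3.5)&(abs(q[:,0]+15)<26)&(q[:,2]<12)&(q[:,2]>-140); Q=q[m]
for y in range(-130,10,10):
    a=Q[abs(Q[:,2]-y)<5]
    if len(a)>4: print(y,len(a),np.percentile(a[:,0],[3,97]).round(1),np.median(a[:,1]).round(1))
```

```text
[-0.0087 -0.1074  0.0286]
-130 57 [-29.5   2.8] 29.4
-120 48 [-29.8   2.8] 30.0
-110 55 [-30.   3.] 29.8
-100 64 [-30.5   2.4] 29.5
-90 51 [-30.5   3.3] 28.8
-80 45 [-30.9   2.8] 29.0
-70 41 [-30.   3.] 28.8
-60 37 [-30.3   2.8] 29.0
-50 34 [-29.7   3.2] 29.1
-40 60 [-30.3   3. ] 29.1
-30 71 [-30.5   3.4] 29.1
-20 74 [-28.5   3.3] 29.1
-10 68 [-29.7   3.4] 29.7
0 75 [-29.6   3.4] 29.4
```

Call:
apply_moves(commands=[{"grip": 0, "slide": [-0.002, -0.025, 0], "roll": 7}, {"grip": 0, "slide": [-0.004, -0.055, 0], "roll": 15}, {"grip": 0, "slide": [-0.006, -0.085, 0.01], "roll": 23}, {"grip": 0, "slide": [-0.0087, -0.1065, 0.02], "roll": 30}, {"grip": 0, "slide": [-0.0087, -0.1065, 0.0286], "roll": 30}])

```text
time_s: 14.4
tcp_pos: [0.6067, 0.0153, 0.1378]
eef_rot: [179.9, -0.0, -77.4]
contact_force: [-0.4, -0.8, -0.7]
gripper_width: 0.0878
```

Run:
```python
from plan import *
did([-.0087,-.1065,.0286],30);st()
print(move(jigw(-19,-125,78)).round(4))
p1,d=capture("wrist"); cv2.imwrite("pics/w15.png",p1[:,:,::-1])
p1,d=capture("side"); cv2.imwrite("pics/s15.png",cv2.resize(p1[30:260,200:420,::-1],None,fx=2.5,fy=2.5))
```

```text
t 14.4 meas [0.6067 0.0153 0.1378] cmd [0.6065 0.0137 0.14  ] yaw -77.42 -77.5 F [-0.4 -0.8 -0.7] w 0.0878 jig [ -20.2 -125.   137.8]
[-0.0015 -0.0018  0.062 ]
```

View pics/w15.png

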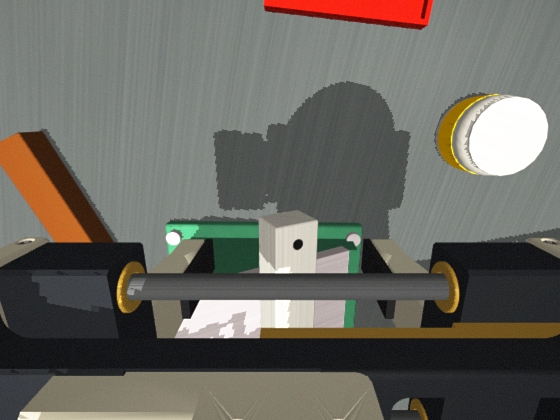

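View pics/s15.png

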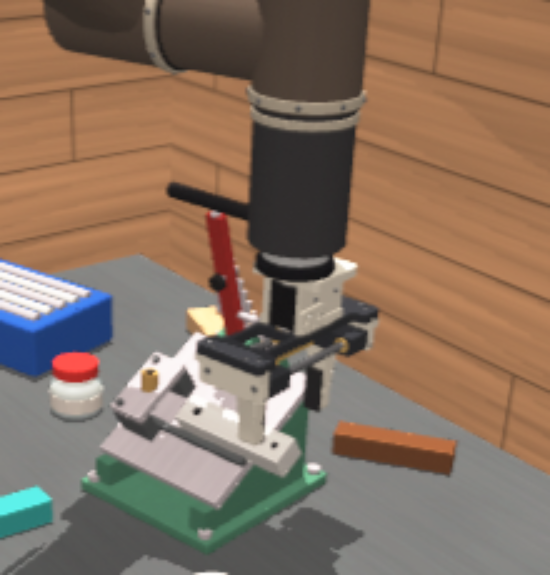

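The overhanging block end (288,230) is centred between the fingers. Descending.

Call:
apply_moves(commands=[{"grip": 0, "slide": [-0.0015, -0.0018, 0.02], "roll": 0}, {"grip": 0, "slide": [-0.0015, -0.0018, 0.042], "roll": 0}, {"grip": 0, "slide": [-0.0015, -0.0018, 0.062], "roll": 0}, {"grip": 0.3, "slide": [-0.0015, -0.0018, 0.062], "roll": 0}, {"grip": 0.4, "slide": [-0.0015, -0.0018, 0.062], "roll": 0}], grip_force=6)

```text
time_s: 15.12
tcp_pos: [0.6083, 0.0154, 0.0786]
eef_rot: [-179.9, -0.0, -77.5]
contact_force: [-0.4, 0.9, -0.2]
gripper_width: 0.0728
```

Call:
apply_moves(commands=[{"grip": 1, "slide": [0, 0, 0], "roll": 0}, {"grip": 1, "slide": [0, 0, 0], "roll": 0}, {"grip": 1, "slide": [0, 0, 0], "roll": 0}], grip_force=6)

```text
time_s: 15.5
tcp_pos: [0.6078, 0.0154, 0.0779]
eef_rot: [180.0, -0.0, -77.5]
contact_force: [-3.8, -2.0, 2.2]
gripper_width: 0.043
```

Run:
```python
from blk import *
did([-.0015,-.0018,.062],0);st();blk("16")
```

```text
t 15.5 meas [0.6078 0.0154 0.0779] cmd [0.6079 0.0155 0.078 ] yaw -77.5 -77.5 F [-3.8 -2.   2.2] w 0.043 jig [ -19.1 -125.    77.9]
side 96 ymin [-133.6 -133.2] h 28.7
scene 75 ymin [-133.8 -133.5] h 29.6
```

View pics/side_16.png

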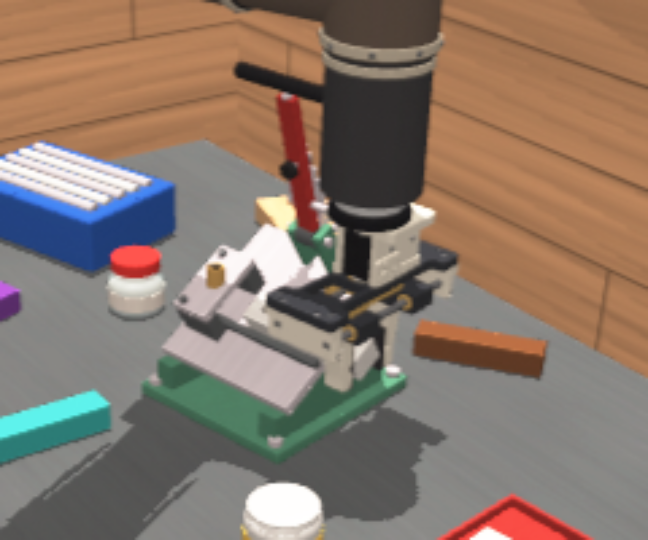

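Pinched at 43 mm, the tilted block's corner width. I'll pull a further 18 mm so I can regrip nearer the middle.

Call:
apply_moves(commands=[{"grip": 1, "slide": [0.003, 0, 0], "roll": 0}, {"grip": 1, "slide": [0.008, 0, 0], "roll": 0}, {"grip": 1, "slide": [0.013, 0, 0], "roll": 0}, {"grip": 1, "slide": [0.0175, 0, 0], "roll": 0}, {"grip": 1, "slide": [0.0175, 0, 0], "roll": 0}], grip_force=9)

```text
time_s: 16.23
tcp_pos: [0.6117, -0.0024, 0.0775]
eef_rot: [180.0, -0.0, -77.5]
contact_force: [-2.2, -2.6, 0.7]
gripper_width: 0.0419
```

Run:
```python
from blk import *
did([.0175,0,0],0);st();blk("17")
```

```text
t 16.23 meas [ 0.6117 -0.0024  0.0775] cmd [ 0.6117 -0.0016  0.078 ] yaw -77.53 -77.5 F [-2.2 -2.6  0.7] w 0.0419 jig [ -19.2 -143.3   77.5]
side 105 ymin [-151.4 -151.1] h 28.8
scene 70 ymin [-152.1 -151.7] h 29.3
```

View pics/scene_17.png

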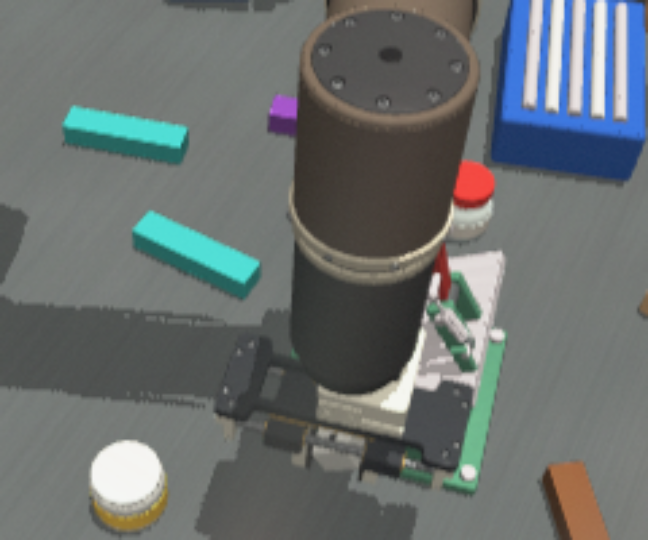

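Call:
apply_moves(commands=[{"grip": 1, "slide": [-0.003, 0, 0], "roll": 0}, {"grip": 1, "slide": [-0.005, 0, 0], "roll": 0}, {"grip": 1, "slide": [-0.005, 0, 0], "roll": 0}, {"grip": 0.4, "slide": [-0.005, 0, 0], "roll": 0}, {"grip": 0.4, "slide": [-0.005, 0, 0], "roll": 0}])

```text
time_s: 16.95
tcp_pos: [0.6113, 0.0038, 0.0777]
eef_rot: [-179.9, 0.0, -77.5]
contact_force: [0.4, -0.4, 0.7]
gripper_width: 0.0516
```

Call:
apply_moves(commands=[{"grip": 0.4, "slide": [-0.005, 0, 0], "roll": 0}, {"grip": 0.4, "slide": [-0.0135, 0, 0], "roll": 0}, {"grip": 0.8, "slide": [-0.0135, 0, 0], "roll": 0}, {"grip": 1, "slide": [-0.0135, 0, 0], "roll": 0}, {"grip": 1, "slide": [-0.0135, 0, 0], "roll": 0}], grip_force=9)

```text
time_s: 17.58
tcp_pos: [0.6073, 0.0166, 0.0774]
eef_rot: [180.0, 0.0, -77.5]
contact_force: [-2.0, 1.2, 0.7]
gripper_width: 0.0424
```

Run:
```python
from blk import *
did([-.005,0,0],0);did([-.0135,0,0],0);st();blk("18")
```

```text
t 17.57 meas [0.6073 0.0166 0.0774] cmd [0.6077 0.0165 0.078 ] yaw -77.5 -77.5 F [-2.   1.2  0.7] w 0.0424 jig [ -19.3 -123.8   77.4]
side 110 ymin [-145.  -144.6] h 28.6
scene 139 ymin [-145.9 -145.6] h 29.3
```

View pics/side_18.png

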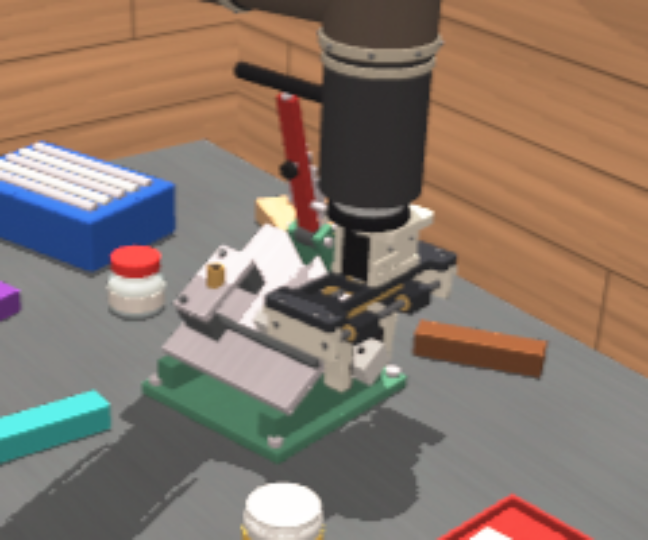

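Call:
apply_moves(commands=[{"grip": 1, "slide": [0, 0, 0], "roll": 0}, {"grip": 1, "slide": [0, 0, -0.001], "roll": 0}, {"grip": 1, "slide": [0, 0, -0.004], "roll": 0}, {"grip": 1, "slide": [0, 0, -0.008], "roll": 0}, {"grip": 1, "slide": [0, 0, -0.008], "roll": 0}], grip_force=58)

```text
time_s: 18.3
tcp_pos: [0.608, 0.0165, 0.0859]
eef_rot: [-180.0, -0.0, -77.5]
contact_force: [-0.5, 0.0, -3.7]
gripper_width: 0.0401
```

Run:
```python
from blk import *
did([0,0,-.008],0);st();blk("19")
```

```text
t 18.3 meas [0.608  0.0165 0.0859] cmd [0.6077 0.0165 0.086 ] yaw -77.5 -77.5 F [-0.5  0.  -3.7] w 0.0401 jig [ -18.7 -124.1   85.9]
side 57 ymin [-146.7 -146.1] h 29.2
scene 24 ymin [-146.4 -146.2] h 29.1
```

View pics/side_19.png

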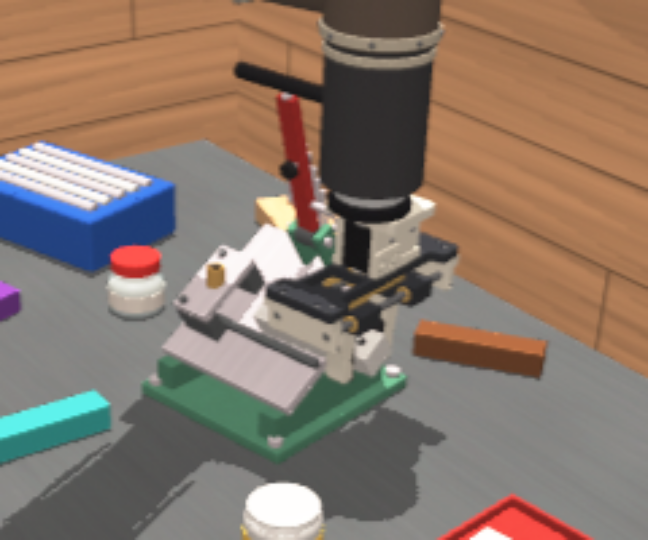

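View pics/scene_19.png

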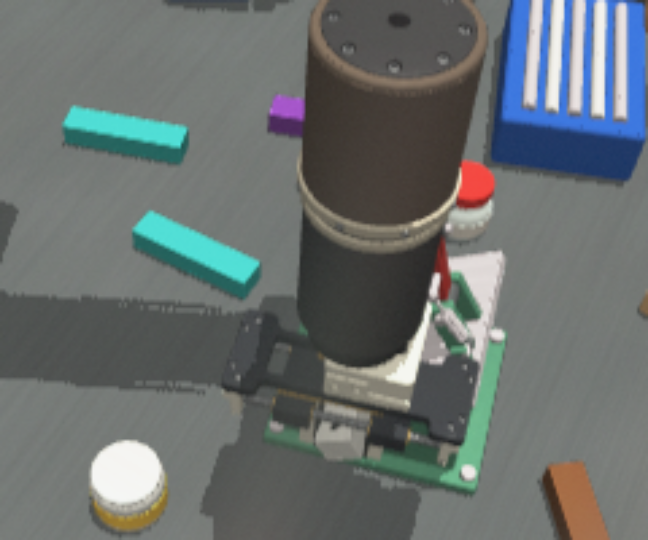

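The full weight (3.7 N) is on the gripper, and at 40.1 mm wide the block has already turned to about 15°. Lifting clear and away.

Call:
apply_moves(commands=[{"grip": 1, "slide": [0, 0, -0.012], "roll": 0}, {"grip": 1, "slide": [0.002, 0, -0.028], "roll": 0}, {"grip": 1, "slide": [0.02, 0, -0.045], "roll": 0}, {"grip": 1, "slide": [0.05, 0, -0.06], "roll": 0}, {"grip": 1, "slide": [0.09, 0, -0.065], "roll": 0}])

```text
time_s: 19.02
tcp_pos: [0.6285, -0.0717, 0.1535]
eef_rot: [-179.8, -0.0, -77.4]
contact_force: [0.9, -0.1, -4.2]
gripper_width: 0.04
```

Run:
```python
from blk import *
did([.09,0,-.065],0);st()
for cam in ("side","scene"):
    p0,d=capture(cam); np.save(f"d_{cam}20.npy",d); cv2.imwrite(f"pics/{cam}20.png",p0[:,:,::-1])
```

```text
t 19.02 meas [ 0.6285 -0.0717  0.1535] cmd [ 0.6272 -0.0714  0.151 ] yaw -77.4 -77.5 F [ 0.9 -0.1 -4.2] w 0.04 jig [ -17.7 -214.6  153.5]
```

View pics/side20.png

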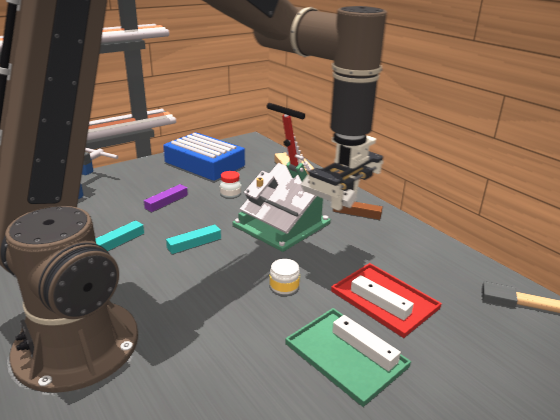

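View pics/scene20.png

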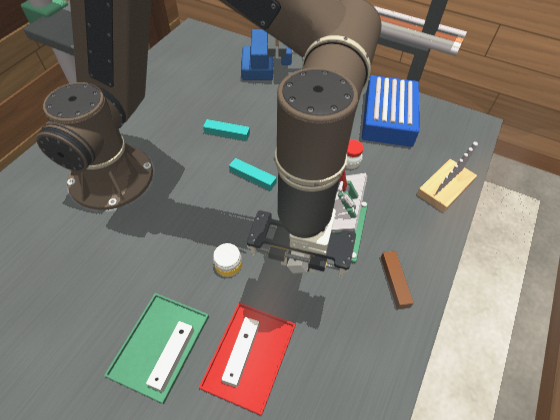

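Block held; bar still open at side (285,112). Now the green tray's pose.

Run:
```python
from plan import *
res=[]
for cam in ("side","scene"):
    p0,d=capture(cam); hsv=cv2.cvtColor(p0,cv2.COLOR_RGB2HSV)
    X,u,v=cloud(cam,d); H=hsv[v,u]
    g=(H[:,0]>45)&(H[:,0]<90)&(H[:,1]>80)&(np.hypot(X[:,0]-.41,X[:,1]+.33)<.15)&(X[:,2]<.03)
    P=X[g]; rim=P[P[:,2]>.009]
    r=cv2.minAreaRect((P[:,:2]*1e3).astype(np.float32)); r2=cv2.minAreaRect((rim[:,:2]*1e3).astype(np.float32)) 
    print(cam,g.sum(),len(rim),r,r2,"floor z",np.median(P[P[:,2]<.009][:,2]))
    b=(H[:,1]<60)&(np.hypot(X[:,0]-.45,X[:,1]+.335)<.09)&(X[:,2]>.026)&(X[:,2]<.04)
    r3=cv2.minAreaRect((X[b][:,:2]*1e3).astype(np.float32)); print("block",b.sum(),r3,np.median(X[b][:,2]))
    t=boxes_of("tin",cam); print([ (round(q["score"],2),wp(cam,q["position"]).round(3)) for q in t[:1]])
```

```text
side 4504 809 ((418.5196533203125, -323.2120056152344), (143.1216278076172, 201.15280151367188), 5.9992265701293945) ((418.5196533203125, -323.2120056152344), (143.1216278076172, 201.15280151367188), 5.9992265701293945) floor z 0.005256901682552
block 1063 ((459.528076171875, -331.1385192871094), (38.02475357055664, 141.88992309570312), 7.492370128631592) 0.032935717515117285
[(0.58, array([ 0.432, -0.099,  0.049]))]
scene 4605 830 ((418.4501953125, -324.1994934082031), (141.2428436279297, 198.80445861816406), 6.062073230743408) ((418.4417419433594, -324.02154541015625), (141.23252868652344, 198.5022735595703), 6.103734016418457) floor z 0.005789926406144404
block 1155 ((459.27569580078125, -331.2880859375), (35.374446868896484, 140.043212890625), 7.616453647613525) 0.03352664086449626
[(0.95, array([ 0.448, -0.087,  0.055]))]
```

The tray is at (0.4185, -0.3237), yaw 6°, and the finished block is at tray x +40. As gripped, the block's underside sits about 4–8 mm above the fingertips, so I can't lay it directly. I'll set it on a free patch of bench near (0.735, -0.12), then regrip it at the middle and lower on its sides.

Run:
```python
from plan import *
print(move([.735,-.12,.06]).round(4))
# check the bench patch is clear
for cam in ("side","scene"):
    X,u,v=cloud(cam,np.load(f"d_{cam}20.npy"))
    c,s=np.cos(p[2]),np.sin(p[2]); d=X[:,:2]-[.735,-.12]; a=c*d[:,0]+s*d[:,1]; b=-s*d[:,0]+c*d[:,1]
    m=(abs(a)<.045)&(b>-.04)&(b<.13); 
    print(cam,m.sum(),X[m][:,2].max().round(3), np.sum(X[m][:,2]>.01))
```

```text
[ 0.0708 -0.0947  0.091 ]
side 1493 0.321 273
scene 3719 0.488 1002
```

Call:
apply_moves(commands=[{"grip": 1, "slide": [0.015, -0.02, 0], "roll": 0}, {"grip": 1, "slide": [0.035, -0.045, 0.01], "roll": 0}, {"grip": 1, "slide": [0.055, -0.075, 0.03], "roll": 0}, {"grip": 1, "slide": [0.0708, -0.0947, 0.06], "roll": 0}, {"grip": 1, "slide": [0.0708, -0.0947, 0.091], "roll": 0}])

```text
time_s: 19.95
tcp_pos: [0.7363, -0.1197, 0.0581]
eef_rot: [-180.0, -0.0, -77.5]
contact_force: [-1.2, 1.0, -3.0]
gripper_width: 0.0402
```

Run:
```python
from plan import *
did([.0708,-.0947,.091],0);st()
p0,d=capture("wrist");cv2.imwrite("pics/w21.png",p0[:,:,::-1])
for cam in ("side","scene"):
    p0,d=capture(cam); cv2.imwrite(f"pics/{cam}21.png",cv2.resize(p0[130:330,240:440,::-1],None,fx=3,fy=3))
    X,u,v=cloud(cam,d); c,s=np.cos(p[2]),np.sin(p[2]); e=X[:,:2]-[.735,-.12]; a=(c*e[:,0]+s*e[:,1])*1e3; b=(-s*e[:,0]+c*e[:,1])*1e3;z=X[:,2]*1e3
    for y in range(-30,130,10):
        m=(abs(b-y)<5)&(abs(a)<25)&(z>12)&(z<120)
        if m.sum()>3: print(cam,y,m.sum(),"a",a[m].min().round(),a[m].max().round(),"z",np.percentile(z[m],[2,98]).round())
```

```text
t 19.95 meas [ 0.7363 -0.1197  0.0581] cmd [ 0.735 -0.12   0.06 ] yaw -77.47 -77.5 F [-1.2  1.  -3. ] w 0.0402 jig [  77.2 -284.7   58.1]
side -20 81 a -24.0 17.0 z [60. 96.]
side -10 54 a -23.0 24.0 z [58. 97.]
side 0 24 a -22.0 25.0 z [ 59. 119.]
side 30 12 a -22.0 -11.0 z [59. 74.]
side 40 16 a -22.0 -11.0 z [57. 74.]
side 50 15 a -23.0 -7.0 z [53. 75.]
side 60 18 a -22.0 -9.0 z [54. 73.]
side 70 19 a -25.0 -10.0 z [54. 76.]
side 80 15 a -25.0 -6.0 z [51. 78.]
side 90 33 a -23.0 -5.0 z [54. 84.]
side 100 48 a -25.0 5.0 z [52. 89.]
side 110 53 a -25.0 8.0 z [53. 89.]
side 120 30 a -24.0 6.0 z [55. 89.]
scene -20 118 a -24.0 18.0 z [64. 98.]
scene -10 50 a -24.0 24.0 z [ 60. 109.]
scene 0 55 a -24.0 21.0 z [ 81. 104.]
```

View pics/side21.png

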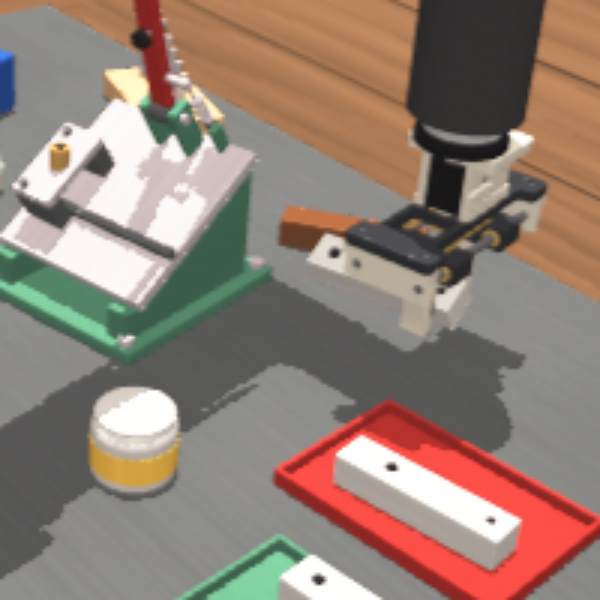

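View pics/scene21.png

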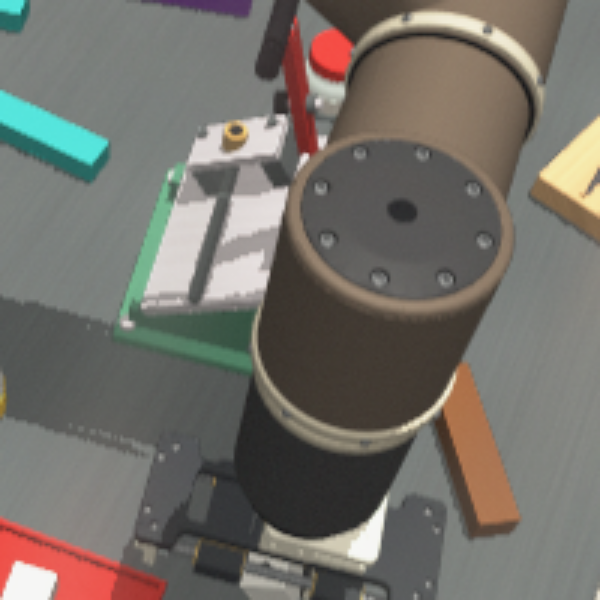

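View pics/w21.png

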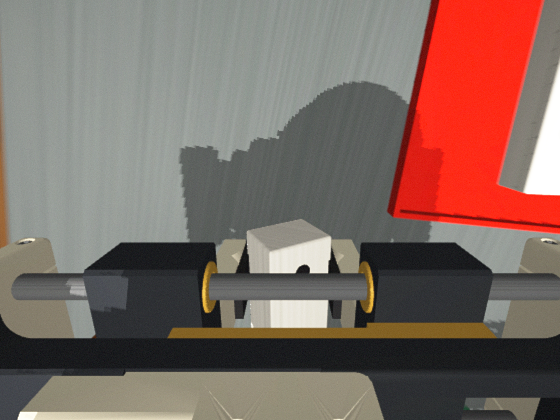

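The block's far end droops to about 5 mm below the tips and its near end is about 2 mm above them, so it can be set down with almost no free fall. Lowering.

Call:
apply_moves(commands=[{"grip": 1, "slide": [0, 0, 0.015], "roll": 0}, {"grip": 1, "slide": [0, 0, 0.032], "roll": 0}, {"grip": 1, "slide": [0, 0, 0.044], "roll": 0}, {"grip": 1, "slide": [0, 0, 0.048], "roll": 0}, {"grip": 1, "slide": [0, 0, 0.05], "roll": 0}])

```text
time_s: 20.72
tcp_pos: [0.735, -0.1201, 0.0094]
eef_rot: [180.0, -0.0, -77.5]
contact_force: [-0.6, 0.2, -3.0]
gripper_width: 0.04
```

Not touching yet; I'll keep lowering and ease the grip.

Call:
apply_moves(commands=[{"grip": 1, "slide": [0, 0, 0.002], "roll": 0}, {"grip": 1, "slide": [0, 0, 0.004], "roll": 0}, {"grip": 1, "slide": [0, 0, 0.006], "roll": 0}, {"grip": 1, "slide": [0, 0, 0.0075], "roll": 0}, {"grip": 1, "slide": [0, 0, 0.008], "roll": 0}], grip_force=16)

```text
time_s: 21.35
tcp_pos: [0.735, -0.1201, 0.0016]
eef_rot: [-180.0, -0.0, -77.5]
contact_force: [-0.5, -1.2, -1.2]
gripper_width: 0.0417
```

Run:
```python
from plan import *
did([0,0,.058],0);st()
```

```text
t 21.35 meas [ 0.735  -0.1201  0.0016] cmd [ 0.735 -0.12   0.002] yaw -77.5 -77.5 F [-0.5 -1.2 -1.2] w 0.0417 jig [  75.9 -284.8    1.6]
```

Call:
apply_moves(commands=[{"grip": 1, "slide": [0, 0, 0], "roll": 0}, {"grip": 1, "slide": [0, 0, 0], "roll": 0}], grip_force=3)

```text
time_s: 21.6
tcp_pos: [0.735, -0.12, 0.0016]
eef_rot: [-180.0, -0.0, -77.5]
contact_force: [-0.3, -0.2, -1.0]
gripper_width: 0.0425
```

Call:
apply_moves(commands=[{"grip": 0.5, "slide": [0, 0, 0], "roll": 0}, {"grip": 0.45, "slide": [0, 0, 0], "roll": 0}, {"grip": 0.4, "slide": [0, 0, 0], "roll": 0}])

```text
time_s: 21.98
tcp_pos: [0.735, -0.1199, 0.0017]
eef_rot: [-180.0, -0.0, -77.5]
contact_force: [-0.2, -0.1, 0.3]
gripper_width: 0.0513
```

Run:
```python
from plan import *
st()
p0,d=capture("wrist");cv2.imwrite("pics/w22.png",p0[:,:,::-1])
p0,d=capture("side"); cv2.imwrite(f"pics/side22.png",cv2.resize(p0[150:330,260:460,::-1],None,fx=3,fy=3))
```

```text
t 21.98 meas [ 0.735  -0.1199  0.0017] cmd [ 0.735 -0.12   0.002] yaw -77.5 -77.5 F [-0.2 -0.1  0.3] w 0.0513 jig [  75.9 -284.7    1.7]
```

View pics/w22.png

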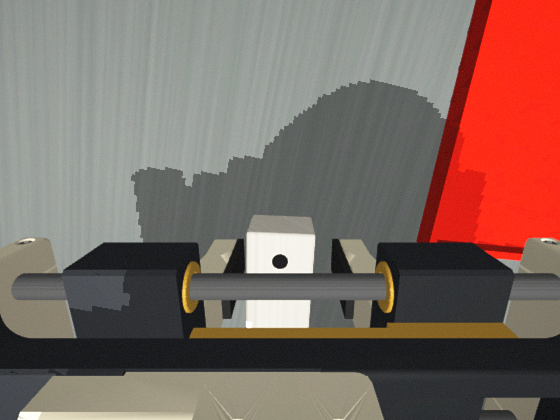

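View pics/side22.png

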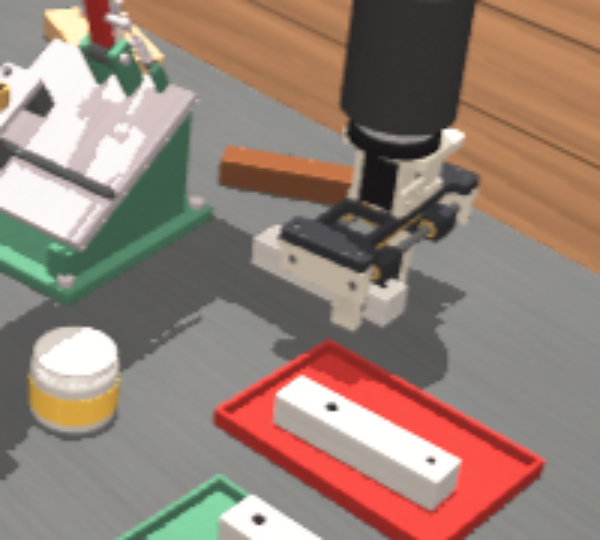

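The block lies flat on the bench, hole side up, at wrist (280,275). I'll move the straddling fingers to its middle, 8 mm higher, and regrip.

Call:
apply_moves(commands=[{"grip": 0.35, "slide": [0, 0, -0.008], "roll": 0}, {"grip": 0.35, "slide": [-0.016, 0, -0.008], "roll": 0}, {"grip": 0.35, "slide": [-0.032, 0, -0.008], "roll": 0}, {"grip": 0.35, "slide": [-0.048, 0, -0.008], "roll": 0}, {"grip": 0.5, "slide": [-0.048, 0, -0.008], "roll": 0}])

```text
time_s: 22.7
tcp_pos: [0.7243, -0.0711, 0.0096]
eef_rot: [180.0, 0.0, -77.4]
contact_force: [0.4, -0.7, -0.3]
gripper_width: 0.0515
```

Call:
apply_moves(commands=[{"grip": 1, "slide": [0, 0, 0], "roll": 0}, {"grip": 1, "slide": [0, 0, 0], "roll": 0}, {"grip": 1, "slide": [0, 0, 0], "roll": 0}, {"grip": 1, "slide": [0, 0, 0], "roll": 0}], grip_force=35)

```text
time_s: 23.2
tcp_pos: [0.7249, -0.0734, 0.0096]
eef_rot: [-180.0, -0.0, -77.5]
contact_force: [2.3, 0.8, 1.0]
gripper_width: 0.0338
```

Call:
apply_moves(commands=[{"grip": 1, "slide": [0, 0, -0.005], "roll": 0}, {"grip": 1, "slide": [0, 0, -0.02], "roll": 0}, {"grip": 1, "slide": [0, 0, -0.05], "roll": 0}, {"grip": 1, "slide": [0, 0, -0.085], "roll": 0}, {"grip": 1, "slide": [0, 0, -0.11], "roll": 0}])

```text
time_s: 23.82
tcp_pos: [0.7249, -0.0733, 0.1224]
eef_rot: [-179.9, -0.0, -77.5]
contact_force: [-0.2, 0.1, -3.3]
gripper_width: 0.0338
```

Run:
```python
from plan import *
did([-.048,0,-.008],0);did([0,0,-.11],0);st()
p0,d=capture("side"); cv2.imwrite(f"pics/side23.png",cv2.resize(p0[110:330,240:460,::-1],None,fx=2.6,fy=2.6))
tray=np.array([.4185,-.3237]);a=np.radians(6.05); R=np.array([[np.cos(a),-np.sin(a)],[np.sin(a),np.cos(a)]])
T=tray+R@[-.026,-.002]; print(T); print(move([*T,.12]).round(4), "roll",6.4)
```

```text
t 23.82 meas [ 0.7249 -0.0733  0.1224] cmd [ 0.7246 -0.0731  0.12  ] yaw -77.5 -77.5 F [-0.2  0.1 -3.3] w 0.0338 jig [  76.1 -236.9  122.4]
[ 0.3928556  -0.32842916]
[ 0.1774  0.3791 -0.    ] roll 6.4
```

View pics/side23.png

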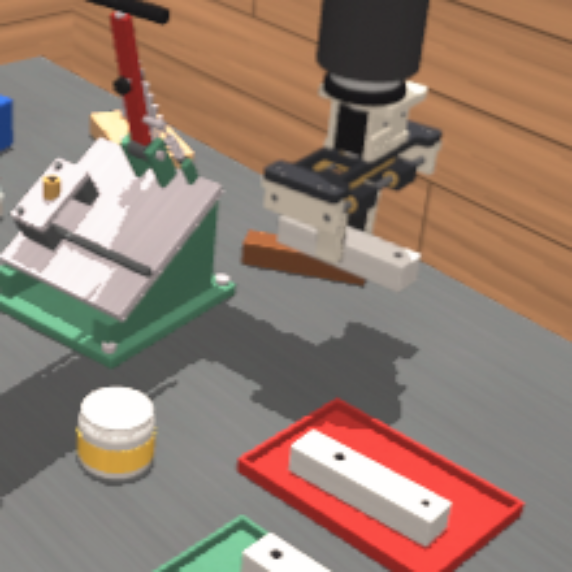

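Gripped squarely at 33.8 mm and level. Moving over the green tray's empty half.

Call:
apply_moves(commands=[{"grip": 1, "slide": [0.015, 0.03, 0], "roll": 0}, {"grip": 1, "slide": [0.035, 0.075, 0], "roll": 1}, {"grip": 1, "slide": [0.055, 0.12, 0], "roll": 2}, {"grip": 1, "slide": [0.077, 0.165, 0], "roll": 3}, {"grip": 1, "slide": [0.098, 0.21, 0], "roll": 4}])

```text
time_s: 24.5
tcp_pos: [0.539, -0.2151, 0.1197]
eef_rot: [180.0, 0.0, -81.5]
contact_force: [-0.3, -0.6, -3.3]
gripper_width: 0.0335
```

Run:
```python
from plan import *
did([.098,.21,0],4);st();print(move([.3929,-.3284,.12]).round(4))
```

```text
t 24.5 meas [ 0.539  -0.2151  0.1197] cmd [ 0.5408 -0.2143  0.12  ] yaw -81.53 -81.5 F [-0.3 -0.6 -3.3] w 0.0335 jig [-136.  -335.3  119.7]
[ 0.091   0.1631 -0.    ]
```

Call:
apply_moves(commands=[{"grip": 1, "slide": [0.025, 0.04, 0], "roll": 1}, {"grip": 1, "slide": [0.05, 0.085, 0], "roll": 2}, {"grip": 1, "slide": [0.072, 0.125, 0.01], "roll": 2.5}, {"grip": 1, "slide": [0.086, 0.153, 0.025], "roll": 2.5}, {"grip": 1, "slide": [0.091, 0.163, 0.04], "roll": 2.5}])

```text
time_s: 25.12
tcp_pos: [0.3911, -0.3291, 0.0796]
eef_rot: [-180.0, -0.0, -84.1]
contact_force: [0.6, 0.1, -4.1]
gripper_width: 0.0338
```

Run:
```python
from plan import *
did([.091,.163,.04],2.5);st()
for cam in ("wrist","scene","side"):
    p0,d=capture(cam); im=p0[:,:,::-1]
    if cam=="scene": im=cv2.resize(im[260:420,80:320],None,fx=3,fy=3)
    if cam=="side": im=cv2.resize(im[230:420,240:460],None,fx=3,fy=3)
    cv2.imwrite(f"pics/{cam}24.png",im)
    X,u,v=cloud(cam,d); a=np.radians(6.05); e=X[:,:2]-[.4185,-.3237]; tx=(np.cos(a)*e[:,0]+np.sin(a)*e[:,1])*1e3; ty=(-np.sin(a)*e[:,0]+np.cos(a)*e[:,1])*1e3; z=X[:,2]*1e3
    m=(z>85)&(z<110)&(abs(tx+26)<24)&(abs(ty)<85); m2=(z>26)&(z<38)&(tx>10)&(tx<65)&(abs(ty)<95)
    for nm,k in (("held",m),("good",m2)):
        if k.sum()>20: print(cam,nm,k.sum(),"tx",np.percentile(tx[k],[1,99]).round(),"ty",np.percentile(ty[k],[1,99]).round(),"z",np.percentile(z[k],[5,95]).round())
```

```text
t 25.12 meas [ 0.3911 -0.3291  0.0796] cmd [ 0.393  -0.3284  0.08  ] yaw -84.11 -84.0 F [ 0.6  0.1 -4.1] w 0.0338 jig [-305.1 -414.7   79.6]
wrist held 12294 tx [-47.  -5.] ty [-74.  34.] z [95. 98.]
wrist good 6267 tx [22. 56.] ty [-81.  11.] z [29. 31.]
scene held 532 tx [-48. -12.] ty [-74.  65.] z [ 90. 100.]
scene good 1154 tx [23. 58.] ty [-81.  56.] z [30. 36.]
side held 789 tx [-48.  -4.] ty [-74.  -5.] z [ 87. 100.]
side good 454 tx [24. 59.] ty [-81.  20.] z [28. 35.]
```

View pics/wrist24.png

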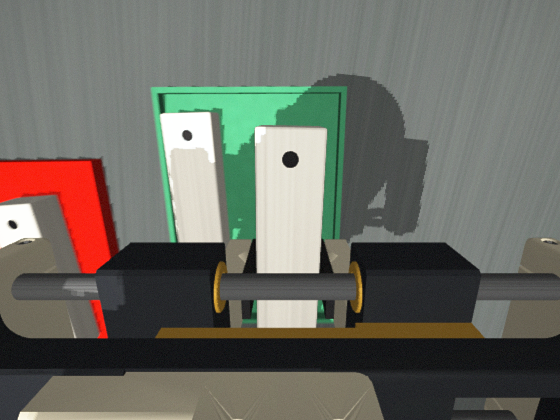

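View pics/side24.png

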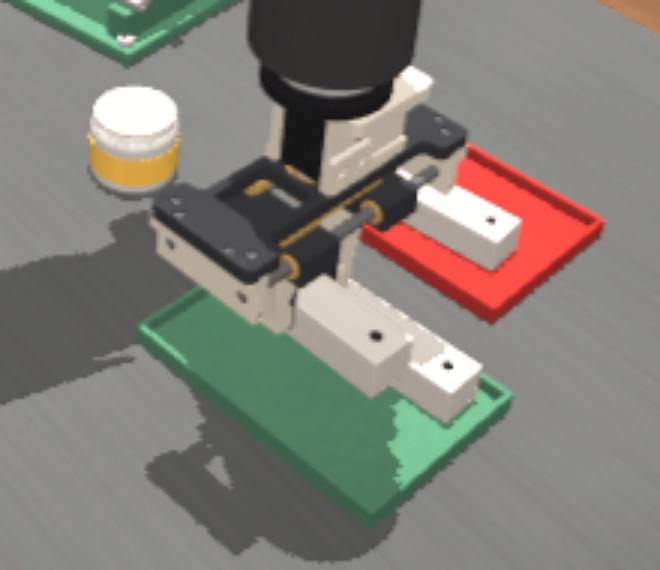

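The held block is parallel to its neighbour, at tray x -46..-12, with the neighbour at 23..58. Lowering it.

Call:
apply_moves(commands=[{"grip": 1, "slide": [0, -0.002, 0.015], "roll": 0}, {"grip": 1, "slide": [0, -0.002, 0.035], "roll": 0}, {"grip": 1, "slide": [0, -0.002, 0.051], "roll": 0}, {"grip": 1, "slide": [0, -0.002, 0.058], "roll": 0}, {"grip": 1, "slide": [0, -0.002, 0.061], "roll": 0}])

```text
time_s: 25.9
tcp_pos: [0.3954, -0.328, 0.0182]
eef_rot: [180.0, 0.0, -84.0]
contact_force: [-0.1, -0.2, -3.4]
gripper_width: 0.0336
```

Call:
apply_moves(commands=[{"grip": 1, "slide": [0, 0, 0.002], "roll": 0}, {"grip": 1, "slide": [0, 0, 0.0035], "roll": 0}, {"grip": 1, "slide": [0, 0, 0.005], "roll": 0}, {"grip": 1, "slide": [0, 0, 0.0055], "roll": 0}])

```text
time_s: 26.4
tcp_pos: [0.3951, -0.3282, 0.0135]
eef_rot: [-180.0, -0.0, -84.0]
contact_force: [-2.0, 2.2, 6.9]
gripper_width: 0.0338
```

Touchdown at tip z 13.5 mm. Easing the grip, then opening only a little.

Call:
apply_moves(commands=[{"grip": 1, "slide": [0, 0, 0], "roll": 0}, {"grip": 0.55, "slide": [0, 0, 0], "roll": 0}, {"grip": 0.52, "slide": [0, 0, 0], "roll": 0}], grip_force=5)

```text
time_s: 26.78
tcp_pos: [0.3952, -0.3283, 0.0131]
eef_rot: [-180.0, -0.0, -84.0]
contact_force: [-0.6, 0.2, 0.1]
gripper_width: 0.041
```

Call:
apply_moves(commands=[{"grip": 0.52, "slide": [0, 0, -0.004], "roll": 0}, {"grip": 0.52, "slide": [0, 0, -0.02], "roll": 0}, {"grip": 0.5, "slide": [0, 0, -0.05], "roll": 0}, {"grip": 0.5, "slide": [0, 0, -0.09], "roll": 0}, {"grip": 0.5, "slide": [0, 0, -0.14], "roll": 0}])

```text
time_s: 27.4
tcp_pos: [0.3943, -0.3279, 0.154]
eef_rot: [179.9, 0.0, -84.0]
contact_force: [0.3, -0.3, 0.3]
gripper_width: 0.0437
```

Run:
```python
from plan import *
st()
for cam in ("wrist","scene","side"):
    p0,d=capture(cam); im=p0[:,:,::-1]
    cv2.imwrite(f"pics/{cam}25.png",im)
    X,u,v=cloud(cam,d); a=np.radians(6.05); e=X[:,:2]-[.4185,-.3237]; tx=(np.cos(a)*e[:,0]+np.sin(a)*e[:,1])*1e3; ty=(-np.sin(a)*e[:,0]+np.cos(a)*e[:,1])*1e3; z=X[:,2]*1e3
    m=(z>26)&(z<38)&(abs(tx+26)<30)&(abs(ty)<95); m2=(z>26)&(z<38)&(tx>10)&(tx<65)&(abs(ty)<95)
    for nm,k in (("new",m),("good",m2)):
        if k.sum()>20: print(cam,nm,k.sum(),"tx",np.percentile(tx[k],[1,99]).round(),"ty",np.percentile(ty[k],[1,99]).round(),"z",np.percentile(z[k],[5,95]).round())
```

```text
t 27.4 meas [ 0.3943 -0.3279  0.154 ] cmd [ 0.393  -0.3284  0.08  ] yaw -84.0 -84.0 F [ 0.3 -0.3  0.3] w 0.0437 jig [-301.6 -414.2  154. ]
wrist new 44 tx [-37.  -2.] ty [-78.  62.] z [28. 38.]
wrist good 271 tx [26. 29.] ty [-85.  41.] z [27. 38.]
scene new 707 tx [-41.  -6.] ty [-74.  60.] z [29. 36.]
scene good 1150 tx [23. 58.] ty [-81.  57.] z [30. 36.]
side new 1161 tx [-42.  -7.] ty [-73.  64.] z [28. 35.]
side good 1061 tx [22. 57.] ty [-81.  56.] z [28. 35.]
```

View pics/side25.png

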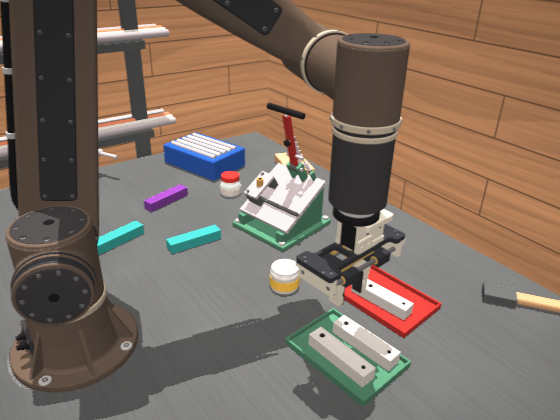

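View pics/wrist25.png

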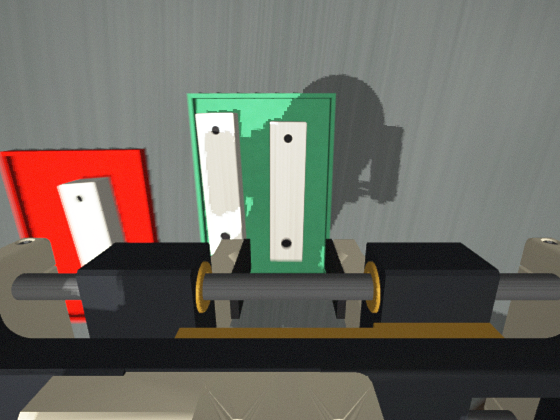

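View pics/scene25.png

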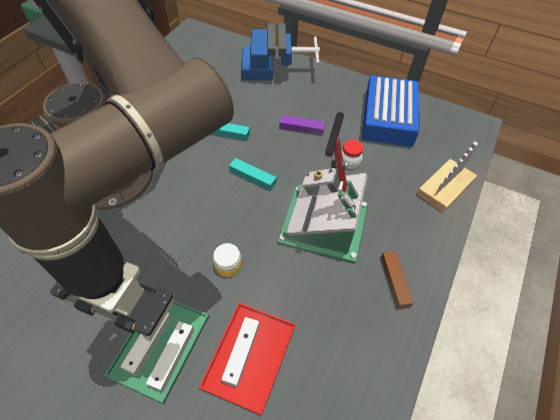

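The new block lies flat in the green tray, holes up: tray x -42..-7, top at about z 32 mm. The neighbour is unchanged at 22..57. The bar is open at side (285,112), the tin and jar are in place, and the robot touches nothing. Handing in.

```bash
python3 -c "
from plant import *
print(close_job())"
```

```text
the job is handed in; nothing more can be done
None
```

The block from the jig now lies flat, holes up, in the green tray beside the finished one, and the hold-down bar is open against its stop. I handed in at about 27.5 s of the 54 s allowed.

**How it went:**
- **Bar:** I gripped the handle's -y end and led it round the arc to about 102°. On release it went on to the stop and stayed there.
- **Slide-out:** The tool only points down and the open handle stands in the way of the arm. So I first dragged the block by fingertip friction until it overhung the bed, then pinched and lifted it there.
- **Extra step:** The fingertips reached below the block's underside, so it could not go straight into the tray. I set it on a free patch of bench, gripped it again at its middle, and then lowered it into the tray.

**Last checks:**
- **Tray:** The new block spans tray x -42 to -7 mm with its top at about z 32 mm, clear of the neighbour at 22 to 57 mm. The neighbour is where it was.
- **Surroundings:** The bar is open, and the tin, jar, red tray and other blocks look unmoved in the pictures. The tool force was about zero with the gripper raised clear.

**Less clean:**
- **Bar arc:** My arc was about 3 mm off the bar's true path, which gave a brief 23 N sideways load on the handle.
- **Drag force:** The force reached about 48 N at the fingertip at the end of the second drag stroke. It was the finger pressing on the block, not the gripper's body.
- **Bench set-down:** The block settled a few millimetres at its gripped end and levelled out from about 20° of tilt when I released it there. In the tray it was set down in contact before release.

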